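# Open the folding tablet stand against its stop and set the drawing tablet on it

## Task

Set up the drawing for the smith: push the folding leg of the tablet stand up and back until it comes firmly against its stop screw, pressing gently because more than about 20 N bends the leg. Only then lift the tablet out of its charging dock and set it down softly on the stand, its lower edge behind the lip, centred and leaning back squarely on the opened leg with the screen to the front, and let go. Leave the hammer, the jar and the tin where they are.

Things in the scene. Friction and masses are not known exactly. Their poses are not given: they have to be found in the camera images.
- stand: Tablet stand of dark steel plate bolted to the bench. Origin: centre of its base's underside; x to its rear, y to its left, z up. Base 124 (x) x 150 (y) x 6 mm. On its front edge the lip: two upright tabs 4 mm thick, 40 mm wide, centred 50 mm either side of the middle, inner (rear) face at x = -58 mm, tops 20 mm above the bench. Leg hinge along y at x = -18 mm.
- leg_hinge (a point): Middle of the leg's hinge axis, 24 mm above the bench; axes as stand. A bracket 36 mm wide and 84 mm high stands 38 mm behind it and carries a brass stop screw with a rubber tip, 42 mm higher than the hinge, pointing at the back of the leg. The screw is set differently every time and its setting is not reported.
- leg_tip (a point): Middle of the leg's free end edge, 120 mm from the hinge axis. The leg is a bright steel plate 70 mm wide and 5 mm thick with a black rubber strip along the free end. Its stiff hinge holds it wherever it is left and resists evenly: 3 to 5 N on a push 65 to 110 mm from the hinge. More than 20 N from the fingers bends it.
- leg (a joint): Leg angle, rad: 0 = folded flat forward over the lip, 1.57 = upright, more = leaning back. Starts half folded, 0.75 to 1.1. It meets its stop, where the force rises sharply, somewhere from 1.65 to 2.05, as the screw happens to be set. A slow push of 7 to 12 N in all seats it; let go, it stays. A push that does not follow the leg's swing rubs on its end edge and takes far more force.
- tablet_center (a point): centre of the rugged tablet: black with orange corners, 14 mm thick (x), 130 mm wide (y), 210 mm high (z), 0.4 to 0.6 kg. Axes: x out of its back, y across its width, z up along its height; the screen (white, with a drawing of a helm) is on the -x face. It starts upright in the dock and can be gripped by its thickness near its upper edge.
- tablet_foot (a point): middle of the tablet's lower edge face, 105 mm below its centre; same axes
- seat (a point): Point on top of the stand's base just behind the lip, in the middle of its width: 10 mm behind the lip's inner face and 30 mm in front of the hinge axis, 6 mm above the bench; axes as stand. The middle of the tablet's lower edge belongs here.
- dock: grey charging dock fixed to the bench, 62 (x) x 150 (y) x 42 mm high, origin at the centre of its underside. Its slot, 17 x 136 mm and 28 mm deep, holds the tablet upright; the tablet lifts straight up out of it.
- hammer_middle (a point): bystander: hammer with wooden handle lying on the bench, 260 mm long, about 26 mm high; the point lies on the handle 50 mm from the middle towards the head
- jar_center (a point): bystander: white jar of polishing paste with a red lid, 68 mm across, 62 mm high; its centre
- tin_center (a point): bystander: small open aluminium rivet tin, 64 mm across, 55 mm high; its centre
Things that resemble listed ones, but are neither listed nor needed, are in the scene too. What is shaped like the part that bears tablet_center but pink or yellow is not meant.

How it is judged:
On the way, in this order (a step that is already met when the one before it is completed fails the run):
1. the leg has been pushed firmly against its stop screw (over 1 N on the stop) while the tablet is still in the dock (contact force between leg_c0 and stop_screw_c0 above 1 N and distance of tablet_center from where it was at the start of the episode below 0.02 m), for 0.2 s.
2. the tablet has been lifted out of the dock (z of tablet_foot in the frame of dock above 0.045 m), for 0.1 s.
At the end, for the whole second after the job is handed in: The leg is in contact with its stop screw; the tablet stands at rest with its lower edge on the base behind the lip (within 25 mm of the middle, turned less than 0.15 rad from the stand), upright in portrait and screen to the front, leaning back against the leg (contact force between leg_c0 and stop_screw_c0 above 0.1 N and x of tablet_foot in the frame of seat between -0.012 and 0.018 m and y of tablet_foot in the frame of seat between -0.025 and 0.025 m and z of tablet_foot in the frame of seat below 0.01 m and angle between the y axis of tablet_center and the y axis of stand, either way round below 0.15 rad and angle between tablet_center's own x axis and vertical above 1.72 rad and angle between tablet_center's own z axis and vertical below 0.7 rad and contact force between tablet and leg_c0 above 0.1 N and linear speed of tablet below 0.02 m/s); the robot touches nothing.
It fails at once if the leg was pushed with more than 20 N (contact force between any of the fingers, the arm and leg above 20 N).
It fails at once if the tablet was dropped or jammed onto the stand (more than 40 N) (contact force between tablet and stand above 40 N).
It fails at once if a bystander was shifted by more than 20 mm (distance of any of hammer_middle, jar_center, tin_center from where it was at the start of the episode above 0.02 m).
It also fails if it takes over 67 s, if anything falls off the work surface, if the arm or the gripper's body presses on something with over 40 N, if the wrist force passes 120 N, or if a joint passes its speed limit or range.

## Robot

A 6-joint arm with a two-finger parallel gripper is mounted at the origin on the work surface. World frame = base frame: x ahead of the robot, y to its left, z up, the work surface at z = 0. Lengths are in m, angles in rad, forces in N, time in s.
With the tool pointing down it reaches from about 0.3 to 0.875 m from the base axis. Payload 6.4 kg.
Tool frame: the origin (TCP) lies on the mounting face of the last link; the fingertips stand 173 mm ahead of it and the grasp point (between the pads) lies 155 mm ahead of it; y points along the fingers, x is the direction in which the jaws open and shut, and the axes are right-handed (so a half turn about y gives the same grasp; the last joint's range is limited). The gripper opens to 85 mm and grips with 20 to 120 N. Pads are 22 mm wide; open, the fingers measure 114 mm over their backs; the gripper's body (76 mm by 85 mm) begins 54 mm behind the grasp point. The pads swing forward as they close: fully open they stand 13 mm farther back than shut.
Start: joints at [1.055, 0.181, 1.607, -0, 1.354, -0.206], TCP at [0.175, 0.548, 0.405] pointing down, gripper open.
Joint ranges: [-2.99, 2.99], [-0.89, 2.07], [0.3, 2.58], [-1.14, 4.28], [0, 2.63], [-3.12, 3.12]. Speed limits (rad/s): [2.57, 2.57, 3.01, 3.14, 3.14, 3.14].

## Interface

Orientations are given as a unit quaternion [w, x, y, z].
In Python, from bench import * gives the robot as it stands.
- The arm moves only by the tool move_arm, never from a script. Its argument "moves" is a list of rows, each a list of 3 entries, a list of its own where there are three numbers: the opening, from 0 (shut) to 1 (fully open), then the shift along the tool's x, y, z in m, then the turn, a rotation vector about the tool's x, y, z in rad. In form: [[gripper, [x, y, z], [ax, ay, az]], ...]. A call has 1 to 8 rows; each row shifts and turns the commanded pose from where the row before left it, along the tool's axes as they then stand; what a row does not reach is not made up. A row lasts 1/12 s, in which the tool goes at most 41.7 mm and 7.16 degrees, less where a joint would pass 70% of its speed; a pose out of reach is approached as far as the arm can. A call is refused whole if a number of a shift passes 0.0417 or a number of a turn 0.125, either way. A call with a gripper value outside its range is refused whole. The fingers move at their own pace and stop on an object; the grip force is fixed at half the most. Time passes only in rows, so rows that do not move let the fingers close. It gives the time, the measured TCP pose, the force and the opening at its end, in the units of the state.
- get_obs(): the state, without advancing time (a new reading comes with each control period).
- camera(name): name is "scene" or "top" or "wrist"; returns a dict with "pixels" (480x640x3 uint8, red, green, blue), "z_map" (480x640 float32, m along the optical axis (not along the pixel's ray), 0 where there is no reading), "fov_y" (degrees; the focal length in pixels is half the picture's height over the tangent of half this angle, whatever the lens; pixels are square), "cx", "cy" (the principal point, pixels), "cam_to_world" (4x4, takes a point from camera to world coordinates). Camera axes: x right, y down, z forward; pixel columns grow to the right and rows downward; lengths in m; the calibration is good to about 2 mm. A picture is of the moment at which its call begins.
- hand_in(): hands the job in, once; it reports no verdict.
The state is a dict: "time_s": time; "q": joint angles; "dq": joint speeds; "joint_efforts": joint torques, N m; "eef_pos": TCP position; "eef_rot": TCP orientation; "wrist_force": force on the tool from outside, world axes, zero at the start; "torque": the same for the moment, N m; "opening": opening from 0.0 (shut) to 1.0 (fully open).
Only numpy, scipy, OpenCV 4.12 (cv2) and the standard library are available. Lean on these libraries where they do the work, as an engineer would, in place of code of your own. Each camera call takes 0.05 s, during which the arm holds its last target. There are 200 camera calls.

## Working session

There is one attempt and no reset: what is moved stays moved. The work goes in short steps, Python scripts to look and compute and a tool call to move; the robot and the scene stay as the last step left them, time stands still between calls to the robot, and variables do not carry over. Pictures are saved under pics/ and viewed, about 8 in all and at most 12, crops included, and the job is handed in when it is done.

Besides the shell and the picture viewer there is one more tool, called after "Request:" as a command line: name --argument value ..., lists and objects as JSON in quotes. move_arm: Moves the arm, as the interface text tells. Its arguments: {"type":"object","properties":{"moves":{"type":"array","items":{"type":"array"}}},"required":["moves"]}

```bash
ls; mkdir -p pics
python3 - <<'E'
from bench import *
import cv2,numpy as np
print(get_obs())
for n in ("scene","top"):
    c=camera(n); np.savez(f"{n}0.npz",**c)
    cv2.imwrite(f"pics/{n}0.png",c["pixels"][:,:,::-1]); print(n,c["fov_y"],c["cx"],c["cy"],np.round(c["cam_to_world"],4).tolist())
E
```

```text
pics
{'time_s': 0.0, 'q': array([ 1.05474072e+00,  1.81554529e-01,  1.60802888e+00, -4.14196854e-06,
        1.35372994e+00, -2.06293907e-01]), 'dq': array([ 0.00081925, -0.00043712,  0.00052281, -0.00125427,  0.00139571,
        0.00019929]), 'joint_efforts': array([ 4.65714529e-04, -4.44880486e+01, -3.51331723e+01, -1.63096911e-04,
        9.19775048e-03,  9.78571933e-06]), 'eef_pos': array([0.17513254, 0.54741729, 0.40376619]), 'eef_rot': array([-0.57089404,  0.57139746,  0.41633003, -0.41743771]), 'wrist_force': array([ 0.56721601, -0.15731803,  0.37825779]), 'torque': array([-0.05443941,  0.01228035, -0.06944353]), 'opening': 0.9966864022014781}
scene 42.094202923271375 323.85394287063934 246.6887106815091 [[0.665, 0.5068, -0.5486, 1.3469], [0.7465, -0.4297, 0.5079, -0.7445], [0.0217, -0.7473, -0.6641, 1.0034], [0.0, 0.0, 0.0, 1.0]]
top 56.41419255756895 309.55341704975524 238.6943621626678 [[0.0101, -0.9985, 0.0534, 0.5238], [-0.9996, -0.0114, -0.0243, -0.0479], [0.0249, -0.0531, -0.9983, 1.0761], [0.0, 0.0, 0.0, 1.0]]
```

View pics/scene0.png

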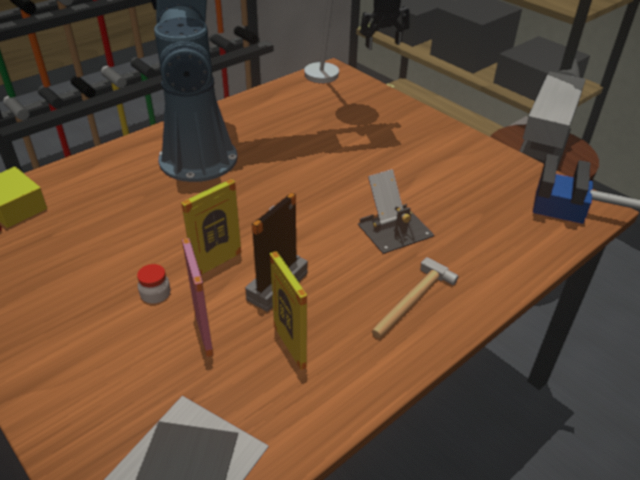

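View pics/top0.png

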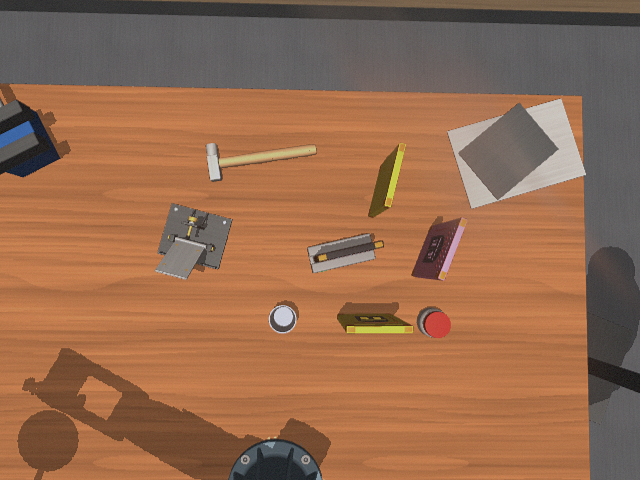

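Scene view: the stand is at (397,225), leg half-folded towards the robot. The black tablet with orange corners is in the grey dock at (277,250). Its look-alikes are yellow at (212,230) and (290,310) and pink at (197,300). In the top view the stand is at (197,237), the dock with tablet at (345,252), the tin at (283,319), the jar at (434,323) and the hammer at (260,158). The black one in the dock fits the description; I'll confirm it in a crop and measure.

```bash
cat > h.py <<'E'
import numpy as np,cv2
def f(c): return 240/np.tan(np.radians(float(c["fov_y"]))/2)
def cloud(c):
    F=f(c); v,u=np.mgrid[0:480,0:640]; z=c["z_map"]
    p=np.stack([(u-c["cx"])/F*z,(v-c["cy"])/F*z,z],-1)
    T=c["cam_to_world"]; w=p@T[:3,:3].T+T[:3,3]; w[z==0]=np.nan; return w
def ray(c,u,v,h):
    T=c["cam_to_world"]; d=T[:3,:3]@np.array([(u-c["cx"])/f(c),(v-c["cy"])/f(c),1]); o=T[:3,3]
    return o+d*(h-o[2])/d[2]
def rect(P):
    r=cv2.minAreaRect((P[:,:2]*1000).astype(np.float32)); return np.round(r[0],1),np.round(r[1],1),round(r[2],1)
E
python3 - <<'E'
from h import *
t=np.load("top0.npz"); w=cloud(t); s=np.load("scene0.npz"); ws=cloud(s)
def roi(W,x0,x1,y0,y1): return W[y0:y1,x0:x1].reshape(-1,3)
print("bench z",np.nanmedian(w[120:140,100:150,2]), np.nanmedian(w[330:340,150:200,2]))
P=roi(w,300,392,225,280); P=P[P[:,2]>.015]
for lo,hi in((.025,.05),(.18,.28)):
    Q=P[(P[:,2]>lo)&(P[:,2]<hi)]; print("dock/tab",lo,len(Q),np.median(Q[:,2]),rect(Q))
P=roi(w,150,240,198,285)
for lo,hi in((.003,.012),(.03,.06),(.06,.2)):
    Q=P[(P[:,2]>lo)&(P[:,2]<hi)]; print("stand",lo,len(Q),rect(Q),Q[:,2].max())
# leg: fit plane over bright leg px, scene & top
for W,im,(x0,x1,y0,y1) in((w,t["pixels"],(150,210,235,285)),(ws,s["pixels"],(362,405,165,225))):
    Q=roi(W,x0,x1,y0,y1); g=im[y0:y1,x0:x1].reshape(-1,3).astype(int)
    m=(g.max(1)-g.min(1)<25)&(g.mean(1)>95)&(Q[:,2]>.025); Q=Q[m]
    c=Q.mean(0); n=np.linalg.svd(Q-c)[2][2]; r=np.abs((Q-c)@n); Q=Q[r<.004]; c=Q.mean(0); n=np.linalg.svd(Q-c)[2][2]
    print("leg",len(Q),c,n*np.sign(n[2]),"top",Q[Q[:,2]>Q[:,2].max()-.008].mean(0),Q.min(0),Q.max(0))
a=cv2.resize(t["pixels"][190:290,140:250],None,fx=3.6,fy=3.6,interpolation=2)
b=cv2.resize(s["pixels"][180:310,180:320],None,fx=2.77,fy=2.77,interpolation=2)
a=cv2.resize(a,(396,360));b=cv2.resize(b,(388,360))
cv2.imwrite("pics/crop1.png",np.hstack([a,b])[:,:,::-1])
E
```

```text
bench z -0.00019633150900766339 -0.0003482768970530792
dock/tab 0.025 1257 0.04134862181688148 (array([ 547.4, -146.8]), array([ 62.8, 150.1]), 13.6)
dock/tab 0.18 520 0.22317642819917582 (array([ 547.4, -146.5]), array([ 15. , 129.9]), 13.5)
stand 0.003 2282 (array([573.1, 200.6]), array([205.5, 210.3]), 0.5) 0.011919657100407877
stand 0.03 418 (array([576., 197.]), array([91.5, 96.7]), 44.6) 0.0599657578515953
stand 0.06 957 (array([559.4, 207.1]), array([ 70.6, 134.3]), 75.3) 0.12139023145846006
leg 1199 [0.53278983 0.21388229 0.07368243] [ 0.75355904 -0.19588562  0.62751701] top [0.4989319  0.22264714 0.11669116] [0.48852822 0.15978021 0.02532812] [0.582424   0.25609777 0.12139023]
leg 848 [0.53276158 0.21232854 0.0743321 ] [ 0.75790549 -0.16103716  0.63217585] top [0.50222454 0.22063298 0.11439038] [0.49171451 0.16862946 0.02533662] [0.57448962 0.2562114  0.11906709]
```

View pics/crop1.png

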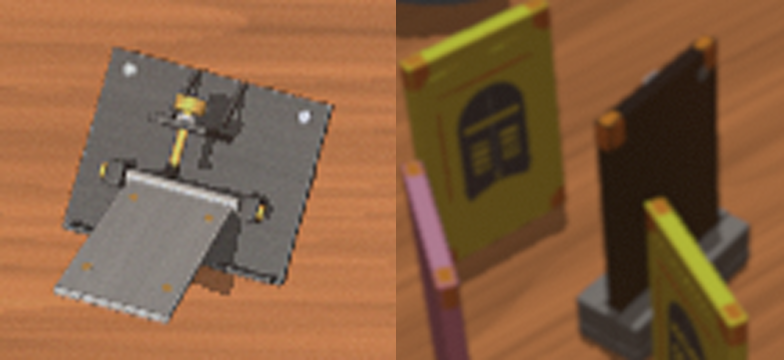

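The crop confirms it: the tablet in the grey dock is black with orange corners, and only its black back faces the scene camera, so the screen faces the robot. The leg leans towards the robot at about 0.89 rad. I'll move towards the stand first, which also gives data on the kinematics.

Request:
move_arm --moves '[[0, [-0.032, 0, -0.023], [0, 0, 0]], [0, [-0.032, 0, -0.023], [0, 0, 0]], [0, [-0.032, 0, -0.023], [0, 0, 0]], [0, [-0.032, 0, -0.023], [0, 0, 0]], [0, [-0.032, 0, -0.023], [0, 0, 0]], [0, [-0.032, 0, -0.023], [0, 0, 0]], [0, [-0.032, 0, -0.023], [0, 0, 0]], [0, [-0.032, 0, -0.023], [0, 0, 0]]]'

```text
time_s: 0.77
eef_pos: [0.2722, 0.2461, 0.4044]
eef_rot: [-0.571, 0.571, 0.417, -0.417]
wrist_force: [0.8, 0.3, -0.0]
opening: -0.001
```

Run:
```python
from bench import *
from h import *
import json
o=get_obs(); print({k:np.round(o[k],4).tolist() for k in("time_s","q","eef_pos","eef_rot","wrist_force","opening")})
t=np.load("top0.npz")
A=ray(t,171.4,203.3,.006);B=ray(t,232.5,218.9,.006);C=ray(t,218.6,268.6,.006)
print(A,B,C,np.linalg.norm(A-B),np.linalg.norm(B-C),"ctr",(A+C)/2)
y=(A-B)[:2];x=(B-C)[:2]; print(np.degrees(np.arctan2(*x[::-1])),np.degrees(np.arctan2(*y[::-1]))-90)
for n,u,v,h in(("tin",283,319,.05),("jar",434,323,.06)): print(n,ray(t,u,v,h))
```

```text
{'time_s': 0.7667, 'q': [0.4083, -0.3319, 2.0859, -0.0001, 1.3876, -0.8536], 'eef_pos': [0.2722, 0.2461, 0.4044], 'eef_rot': [-0.5709, 0.571, 0.4171, -0.4171], 'wrist_force': [0.7627, 0.3006, -0.0262], 'opening': -0.0008}
[0.66186997 0.25672764 0.006     ] [0.62631066 0.11074474 0.006     ] [0.50743381 0.14135211 0.006     ] 0.15025136850112997 0.12275388462720047 ctr [0.58465189 0.19903988 0.006     ]
-14.438423527387132 -13.68981746292225
tin [ 0.39527787 -0.01442634  0.05      ]
jar [ 0.38991035 -0.35688455  0.06      ]
```

```bash
cat >> h.py <<'E'
from scipy.spatial.transform import Rotation as R
from scipy.optimize import least_squares
K=dict(h=.186,L1=.432,L2=.493,d6=.10,o=.1177)
M=np.array([[-1,0,0],[0,0,1],[0,1,0.]]).T  # flange axes -> columns tool x,y,z
def fk(q,K=K):
    ez=np.array([0,0,1.]); r=R.from_euler('z',q[0]); p=r.apply([0,K['o'],K['h']])
    r=r*R.from_euler('y',q[1]); p=p+r.apply(ez*K['L1']); r=r*R.from_euler('y',q[2]); p=p+r.apply(ez*K['L2'])
    r=r*R.from_euler('ZY',[q[3],q[4]]); p=p+r.apply(ez*K['d6']); r=r*R.from_euler('z',q[5])
    return p,r.as_matrix()@M
lo=np.array([-2.99,-.89,.3,-1.14,0,-3.12]);hi=np.array([2.99,2.07,2.58,4.28,2.63,3.12])
def ik(p,Rt,K=K,n=40):
    best=[];g=np.random.default_rng(0)
    for i in range(n):
        s=least_squares(lambda q:np.r_[(fk(q,K)[0]-p)*5,(fk(q,K)[1]-Rt).ravel()],g.uniform(lo,hi),bounds=(lo,hi))
        if s.cost<1e-6 and not any(np.abs(s.x-b).max()<.05 for b in best): best.append(s.x)
    return best
def qR(q): return R.from_quat([q[1],q[2],q[3],q[0]]).as_matrix()
S=np.array([.5847,.1990,0]);SY=np.radians(-14.1);RS=R.from_euler('z',SY).as_matrix()
def st(p): return S+RS@np.array(p)   # stand -> world
def legdir(a): return np.array([-np.cos(a),0,np.sin(a)]),np.array([np.sin(a),0,np.cos(a)])
def toolR(b,t,flip=1):  # pointing b left of stand x, t below horizontal; jaw axis horizontal
    y=RS@np.array([np.cos(t)*np.cos(b),np.cos(t)*np.sin(b),-np.sin(t)])
    x=flip*np.cross([0,0,1],y); x/=np.linalg.norm(x); return np.c_[x,y,np.cross(x,y)]
E
python3 - <<'E'
from h import *
from bench import *
o=get_obs(); p,r=fk(o["q"]); print(p-o["eef_pos"],np.round(r-qR(o["eef_rot"]),3).tolist())
a=.89; u,n=legdir(a)
for bd in(30,45,60,75,90):
  for td in (0,15,30):
    for fl in (1,-1):
      Rt=toolR(np.radians(bd),np.radians(td),fl)
      tip=st(np.array([-.018,0,.024])+.095*u-n*.015); P=tip-Rt[:,1]*.173
      for q in ik(P,Rt,n=12): print(bd,td,fl,np.round(P,3),np.round(q,2))
E
```

```text
[-0.0032197  -0.00149633  0.00022417] [[0.0, -0.0, 0.0], [0.0, -0.0, 0.0], [-0.0, -0.0, 0.0]]
30 0 1 [0.332 0.173 0.088] [0.12 0.44 2.57 2.98 1.44 1.59]
30 0 -1 [0.332 0.173 0.088] [ 0.12  0.44  2.57  2.98  1.44 -1.55]
30 30 1 [0.354 0.18  0.175] [ 0.14 -0.02  2.51  2.83  0.41  1.78]
30 30 -1 [0.354 0.18  0.175] [ 0.14 -0.02  2.51  2.83  0.41 -1.36]
45 0 1 [0.349 0.132 0.088] [-0.14  0.44  2.57  2.45  1.47  1.66]
45 0 -1 [0.349 0.132 0.088] [-0.14  0.44  2.57  2.45  1.47 -1.49]
45 30 1 [0.369 0.144 0.175] [-0.06 -0.02  2.52  2.07  0.59  2.23]
45 30 -1 [0.369 0.144 0.175] [-0.06 -0.02  2.52  2.07  0.59 -0.91]
60 0 1 [0.378 0.097 0.088] [-0.31  0.46  2.49  2.02  1.49  1.74]
60 0 -1 [0.378 0.097 0.088] [-0.31  0.46  2.49  2.02  1.49 -1.4 ]
60 15 1 [0.382 0.101 0.133] [-0.28  0.21  2.51  1.92  1.14  1.98]
60 15 -1 [0.382 0.101 0.133] [-0.28  0.21  2.51  1.92  1.14 -1.16]
60 30 1 [0.394 0.113 0.175] [-0.2   0.04  2.45  1.66  0.82  2.34]
60 30 -1 [0.394 0.113 0.175] [-0.2   0.04  2.45  1.66  0.82 -0.8 ]
75 0 1 [0.414 0.07  0.088] [-0.38  0.51  2.35  1.7   1.53  1.85]
75 0 -1 [0.414 0.07  0.088] [-0.38  0.51  2.35  1.7   1.53 -1.3 ]
75 15 1 [0.417 0.075 0.133] [-0.35  0.3   2.37  1.59  1.27  2.06]
75 15 -1 [0.417 0.075 0.133] [-0.35  0.3   2.37  1.59  1.27 -1.08]
75 30 1 [0.425 0.09  0.175] [-0.28  0.14  2.34  1.39  1.03  2.35]
75 30 -1 [0.425 0.09  0.175] [-0.28  0.14  2.34  1.39  1.03 -0.8 ]
90 0 1 [0.456 0.053 0.088] [-0.38  0.58  2.19  1.45  1.62  1.94]
90 0 -1 [0.456 0.053 0.088] [-0.38  0.58  2.19  1.45  1.62 -1.2 ]
90 15 1 [0.457 0.059 0.133] [-0.35  0.4   2.21  1.34  1.4   2.11]
90 15 -1 [0.457 0.059 0.133] [-0.35  0.4   2.21  1.34  1.4  -1.03]
90 30 1 [0.461 0.075 0.175] [-0.29  0.26  2.19  1.19  1.2   2.32]
90 30 -1 [0.461 0.075 0.175] [-0.29  0.26  2.19  1.19  1.2  -0.82]
```

```bash
cat >> h.py <<'E'
def nearest(p,Rt,q0,K=K):
    b=ik(p,Rt,K,n=1) if False else []
    s=least_squares(lambda q:np.r_[(fk(q,K)[0]-p)*5,(fk(q,K)[1]-Rt).ravel()],np.clip(q0,lo+1e-3,hi-1e-3),bounds=(lo,hi)); return s.x,s.cost
def rows(poses):  # list of (p,R): tool-frame deltas between consecutive
    out=[]
    for (p0,r0),(p1,r1) in zip(poses,poses[1:]):
        out.append((np.round(r0.T@(p1-p0),4).tolist(),np.round(R.from_matrix(r0.T@r1).as_rotvec(),3).tolist()))
    return out
E
python3 - <<'E'
from h import *
from bench import *
q0=get_obs()["q"]; u,n=legdir(.89)
Rt=toolR(np.radians(65),np.radians(15),-1)
tip=np.array([-.018,0,.024])+.093*u-n*.025
pre=tip+[-.01,-.085,.0]
q1=nearest(st(tip)-Rt[:,1]*.173,Rt,[-.3,.2,2.4,1.8,1.2,-1.1]);print(q1)
qp,c=nearest(st(pre)-Rt[:,1]*.173,Rt,q1[0]);print(qp,c)
N=16
poses=[fk(q0+(qp-q0)*s) for s in np.linspace(0,1,N+1)]
for (d,w),(p,r) in zip(rows(poses),poses[1:]): print(d,w,"tip st",np.round(RS.T@(p+r[:,1]*.173-S),3),np.round(p,3))
E
```

```text
(array([-0.31515366,  0.25490362,  2.48031976,  1.80625852,  1.18657561,
       -1.16153805]), np.float64(8.190000560380387e-19))
[-0.60924148  0.21508017  2.54121454  1.53777165  1.30115298 -1.1713795 ] 1.3071093469634825e-24
[-0.0036, 0.025, -0.0154] [0.103, 0.064, -0.038] tip st [-0.319 -0.029  0.208] [0.283 0.236 0.38 ]
[-0.005, 0.022, -0.0173] [0.099, 0.07, -0.046] tip st [-0.321 -0.025  0.187] [0.295 0.227 0.356]
[-0.0061, 0.0188, -0.0189] [0.095, 0.075, -0.054] tip st [-0.32  -0.02   0.169] [0.306 0.217 0.333]
[-0.0068, 0.0155, -0.0202] [0.09, 0.079, -0.062] tip st [-0.318 -0.014  0.154] [0.316 0.205 0.312]
[-0.0071, 0.0121, -0.0212] [0.085, 0.082, -0.069] tip st [-0.314 -0.008  0.142] [0.325 0.193 0.291]
[-0.0071, 0.0087, -0.0219] [0.079, 0.085, -0.077] tip st [-0.306 -0.003  0.133] [0.333 0.18  0.272]
[-0.0068, 0.0054, -0.0223] [0.074, 0.086, -0.084] tip st [-0.296  0.002  0.125] [0.341 0.166 0.254]
[-0.0062, 0.0022, -0.0224] [0.068, 0.087, -0.091] tip st [-0.282  0.005  0.119] [0.347 0.151 0.237]
[-0.0053, -0.0008, -0.0223] [0.063, 0.088, -0.098] tip st [-0.266  0.006  0.114] [0.352 0.136 0.221]
[-0.0041, -0.0035, -0.022] [0.057, 0.088, -0.104] tip st [-0.246  0.005  0.11 ] [0.357 0.12  0.206]
[-0.0028, -0.006, -0.0215] [0.052, 0.088, -0.11] tip st [-0.225  0.     0.106] [0.36  0.103 0.191]
[-0.0012, -0.0081, -0.0209] [0.047, 0.087, -0.115] tip st [-0.201 -0.008  0.102] [0.362 0.086 0.177]
[0.0004, -0.01, -0.0201] [0.042, 0.086, -0.12] tip st [-0.177 -0.021  0.098] [0.363 0.068 0.163]
[0.0021, -0.0115, -0.0192] [0.038, 0.085, -0.124] tip st [-0.152 -0.038  0.093] [0.362 0.05  0.15 ]
[0.0038, -0.0127, -0.0183] [0.033, 0.084, -0.128] tip st [-0.128 -0.059  0.088] [0.36  0.031 0.138]
[0.0055, -0.0136, -0.0173] [0.029, 0.083, -0.131] tip st [-0.106 -0.085  0.081] [0.356 0.013 0.125]
```

Request:
move_arm --moves '[[0, [-0.003, 0.016, -0.011], [0.067, 0.045, -0.028]], [0, [-0.003, 0.016, -0.011], [0.067, 0.045, -0.028]], [0, [-0.003, 0.015, -0.011], [0.067, 0.045, -0.028]], [0, [-0.004, 0.0115, -0.013], [0.062, 0.051, -0.038]], [0, [-0.004, 0.0115, -0.013], [0.062, 0.051, -0.038]], [0, [-0.004, 0.0115, -0.013], [0.062, 0.051, -0.038]], [0, [-0.005, 0.007, -0.0145], [0.055, 0.056, -0.049]], [0, [-0.005, 0.007, -0.0145], [0.055, 0.056, -0.049]]]'

```text
time_s: 1.43
eef_pos: [0.3307, 0.1917, 0.2839]
eef_rot: [0.818, -0.423, -0.255, 0.295]
wrist_force: [-0.4, -0.3, 0.3]
opening: 0.004
```

Request:
move_arm --moves '[[0, [-0.005, 0.007, -0.0145], [0.055, 0.056, -0.049]], [0, [-0.004, 0.0025, -0.015], [0.047, 0.058, -0.058]], [0, [-0.004, 0.0025, -0.015], [0.047, 0.058, -0.058]], [0, [-0.004, 0.0025, -0.015], [0.047, 0.058, -0.058]], [0, [-0.003, -0.0015, -0.015], [0.04, 0.059, -0.067]], [0, [-0.003, -0.0015, -0.015], [0.04, 0.059, -0.067]], [0, [-0.003, -0.0015, -0.015], [0.04, 0.059, -0.067]], [0, [-0.001, -0.005, -0.014], [0.033, 0.058, -0.075]]]'

```text
time_s: 2.1
eef_pos: [0.361, 0.1129, 0.1931]
eef_rot: [0.959, -0.264, -0.098, 0.021]
wrist_force: [-0.3, 0.2, 1.4]
opening: 0.001
```

Run:
```python
from h import *
from bench import *
o=get_obs(); q0=o["q"]; p,r=fk(q0); e=p-o["eef_pos"]
print(o["time_s"],np.round(q0,3),o["eef_pos"],"err tool",np.round(qR(o["eef_rot"]).T@e,4),"fk roterr",np.abs(r-qR(o["eef_rot"])).max())
u,n=legdir(.89)
Rt=toolR(np.radians(65),np.radians(15),-1)
tip=np.array([-.018,0,.024])+.093*u-n*.025
pre=tip+[-.01,-.085,.0]
qp,c=nearest(st(pre)-Rt[:,1]*.173,Rt,q0);print(qp,c)
poses=[fk(q0+(qp-q0)*s) for s in np.linspace(0,1,9)]
for (d,w),(p,r) in zip(rows(poses),poses[1:]): print(d,w,"tip st",np.round(RS.T@(p+r[:,1]*.173-S),3),np.round(p,3))
```

```text
2.1 [-0.368  0.26   2.267  0.982  1.324 -1.186] [0.36099098 0.11285813 0.19312362] err tool [ 0.0374 -0.0283 -0.0765] fk roterr 4.440892098500626e-16
[-0.60924148  0.21508017  2.54121453  1.53777165  1.30115298 -1.1713795 ] 2.891700379497368e-17
[-0.0079, -0.0027, -0.0042] [0.029, 0.057, -0.078] tip st [-0.16  -0.039  0.065] [0.406 0.048 0.146]
[-0.0073, -0.0035, -0.0044] [0.028, 0.057, -0.079] tip st [-0.153 -0.041  0.068] [0.399 0.043 0.143]
[-0.0067, -0.0043, -0.0045] [0.027, 0.057, -0.08] tip st [-0.146 -0.044  0.071] [0.392 0.038 0.14 ]
[-0.0061, -0.005, -0.0046] [0.026, 0.057, -0.081] tip st [-0.138 -0.049  0.073] [0.385 0.033 0.137]
[-0.0055, -0.0056, -0.0047] [0.025, 0.057, -0.082] tip st [-0.13  -0.056  0.076] [0.378 0.028 0.134]
[-0.0049, -0.0062, -0.0048] [0.024, 0.057, -0.082] tip st [-0.122 -0.064  0.078] [0.371 0.023 0.131]
[-0.0043, -0.0067, -0.0049] [0.023, 0.056, -0.083] tip st [-0.114 -0.074  0.079] [0.363 0.018 0.128]
[-0.0036, -0.0072, -0.0049] [0.022, 0.056, -0.084] tip st [-0.106 -0.085  0.081] [0.356 0.013 0.125]
```

```bash
cat > data.py <<'E'
import numpy as np
D=[([1.05474072,.181554529,1.60802888,0,1.35372994,-.206293907],[0.17513254,0.54741729,0.40376619]),
([0.4083,-0.3319,2.0859,-0.0001,1.3876,-0.8536],[0.2722,0.2461,0.4044]),
([-.368,.26,2.267,.982,1.324,-1.186],[0.36099098,0.11285813,0.19312362])]
E
python3 - <<'E'
from h import *
from data import D
from bench import *
o=get_obs(); D[2]=(o["q"],o["eef_pos"])
ez=np.array([0,0,1.])
def fk2(q,v):
    h,L1,L2,d6,o,oy,ox=v
    r=R.from_euler('z',q[0]); p=r.apply([0,o,h])
    r=r*R.from_euler('y',q[1]); p=p+r.apply(ez*L1); r=r*R.from_euler('y',q[2]); p=p+r.apply(ez*L2)
    r=r*R.from_euler('Z',q[3]); p=p+r.apply([ox,oy,0]); r=r*R.from_euler('Y',q[4]); p=p+r.apply(ez*d6)
    return p
for fix in ((),(6,),(5,6)):
    m=[i for i in range(7) if i not in fix]
    def F(x):
        v=np.zeros(7); v[m]=x; return np.concatenate([fk2(q,v)-p for q,p in D])
    s=least_squares(F,np.array([.2,.43,.49,.1,.1,0,0])[m]); print(fix,np.round(s.x,4),np.round(F(s.x)*1000,1))
E
```

```text
() [-0.017   0.6228  1.0828 -2.8003  0.1853 -0.0676  2.8209] [-0.2 -0.5  3.4  0.4  0.  -3.2  0.4  0.1 -0.2]
(6,) [ 0.2961  0.3846  0.4834  0.16    0.1331 -0.0225] [ -4.3 -22.3   5.6   5.2  -5.7   7.1  22.4   6.9 -12.7]
(5, 6) [0.3142 0.368  0.4828 0.1672 0.112 ] [ -7.3 -24.7   0.4   9.   -2.5   2.5  29.4   1.2  -2.9]
```

```bash
cat >> h.py <<'E'
def fk2(q,v):
    h,L1,L2,d6,o,oy,a1,a3=v; ez=np.array([0,0,1.])
    r=R.from_euler('z',q[0]); p=r.apply([a1,o,h])
    r=r*R.from_euler('y',q[1]); p=p+r.apply(ez*L1); r=r*R.from_euler('y',q[2]); p=p+r.apply([a3,0,L2])
    r=r*R.from_euler('Z',q[3]); p=p+r.apply([0,oy,0]); r=r*R.from_euler('Y',q[4]); p=p+r.apply(ez*d6)
    r=r*R.from_euler('z',q[5]); return p,r.as_matrix()@M
E
python3 - <<'E'
from h import *
from data import D
from bench import *
o=get_obs(); D[2]=(o["q"],o["eef_pos"])
for fix in ((5,6),(6,),(4,6),(4,)):
    m=[i for i in range(8) if i not in fix]
    def F(x):
        v=np.zeros(8); v[m]=x; return np.concatenate([fk2(q,v)[0]-p for q,p in D])
    s=least_squares(lambda x:np.r_[F(x),1e-3*(x-np.array([.25,.43,.49,.1,.05,0.05,0,0])[m])],np.array([.2,.43,.49,.1,.1,0,0,0])[m]); print(fix,np.round(s.x,4),np.round(F(s.x)*1000,1))
E
```

```text
(5, 6) [0.3134 0.4382 0.5145 0.1455 0.1178 0.0855] [-0.  0.  0.  0. -0. -0.  0. -0.  0.]
(6,) [ 0.3134  0.4382  0.5145  0.1455  0.1178 -0.      0.0855] [-0.  0.  0.  0. -0. -0.  0. -0. -0.]
(4, 6) [0.4093 0.41   0.533  0.1894 0.1045 0.1342] [ 12.7  -4.6 -27.3  22.2  -4.9 -25.9  11.3 -30.5  53.2]
(4,) [ 0.4089  0.4414  0.6605  0.2104  0.1178 -0.1418  0.0902] [ 0.1  0.1 -2.5 -0.2 -0.1  2.4  0.  -0.1  0.1]
```

```bash
cat >> h.py <<'E'
V=[.3134,.4382,.5145,.1455,.1178,0,0,.0855]
def fk(q,K=None): return fk2(q,V)
E
python3 - <<'E'
from h import *
from bench import *
o=get_obs(); q0=o["q"]; print(np.abs(fk(q0)[0]-o["eef_pos"]).max())
for bd in(30,50,65,80,90):
  for td in (5,15,25):
    Rt=toolR(np.radians(bd),np.radians(td),-1); L=[]
    for a in (.89,1.4,2.0):
      u,n=legdir(a)
      if a<1:
        for off in ([-.01,-.085,0],[-.04,-.07,0]):
          q,c=nearest(st(np.array([-.018,0,.024])+.093*u-n*.025+off)-Rt[:,1]*.173,Rt,q0); L.append((np.round(q,2).tolist() if a<1 else '', round(c*1e4,2)))
      q,c=nearest(st(np.array([-.018,0,.024])+.093*u-n*.015)-Rt[:,1]*.173,Rt,q0); L.append((np.round(q,2).tolist(), round(c*1e4,2)))
    print(bd,td,L)
E
```

```text
2.7755575615628914e-16
30 5 [([-0.45, 0.94, 2.51, 2.41, 1.71, -1.77], np.float64(0.0)), ([-0.35, 0.99, 2.53, 2.49, 1.79, -1.8], np.float64(0.0)), ([0.08, 0.78, 2.4, 2.94, 1.52, -1.58], np.float64(0.0)), ([0.03, 0.65, 2.38, 2.89, 1.38, -1.54], np.float64(0.0)), ([-0.03, 0.64, 2.29, 2.83, 1.29, -1.51], np.float64(0.0))]
30 15 [([-0.38, 0.64, 2.58, 2.5, 1.38, -1.62], np.float64(4.93)), ([-0.23, 0.71, 2.58, 2.65, 1.45, -1.64], np.float64(33.59)), ([0.09, 0.53, 2.46, 2.94, 1.16, -1.54], np.float64(0.0)), ([0.04, 0.42, 2.43, 2.87, 1.03, -1.49], np.float64(0.0)), ([-0.02, 0.45, 2.33, 2.79, 0.96, -1.44], np.float64(0.0))]
30 25 [([-0.26, 0.34, 2.58, 2.54, 0.95, -1.43], np.float64(48.71)), ([-0.1, 0.38, 2.58, 2.74, 0.97, -1.5], np.float64(131.71)), ([0.1, 0.3, 2.47, 2.91, 0.77, -1.48], np.float64(0.0)), ([0.05, 0.22, 2.42, 2.8, 0.66, -1.4], np.float64(0.0)), ([0.0, 0.28, 2.32, 2.7, 0.62, -1.33], np.float64(0.0))]
50 5 [([-0.81, 0.84, 2.44, 1.72, 1.5, -1.7], np.float64(0.0)), ([-0.83, 0.89, 2.49, 1.7, 1.51, -1.81], np.float64(0.0)), ([-0.36, 0.77, 2.38, 2.15, 1.49, -1.58], np.float64(0.0)), ([
[... 2698 characters left out ...]
.93, 1.34, 1.59, -1.11], np.float64(0.0)), ([-0.44, 0.79, 1.79, 1.36, 1.6, -1.02], np.float64(0.0))]
90 15 [([-0.67, 0.64, 2.07, 1.08, 1.5, -1.18], np.float64(0.0)), ([-0.67, 0.61, 2.14, 1.09, 1.48, -1.22], np.float64(0.0)), ([-0.46, 0.63, 2.04, 1.26, 1.43, -1.11], np.float64(0.0)), ([-0.44, 0.6, 1.96, 1.27, 1.45, -1.01], np.float64(0.0)), ([-0.42, 0.66, 1.83, 1.28, 1.47, -0.93], np.float64(0.0))]
90 25 [([-0.63, 0.49, 2.11, 1.03, 1.38, -1.06], np.float64(0.0)), ([-0.62, 0.45, 2.19, 1.04, 1.36, -1.09], np.float64(0.0)), ([-0.41, 0.49, 2.07, 1.19, 1.3, -0.98], np.float64(0.0)), ([-0.4, 0.48, 1.99, 1.18, 1.33, -0.88], np.float64(0.0)), ([-0.38, 0.55, 1.85, 1.17, 1.34, -0.81], np.float64(0.0))]
```

Run:
```python
from h import *
from bench import *
o=get_obs(); q0=o["q"]
u,n=legdir(.89)
Rt=toolR(np.radians(65),np.radians(15),-1)
tip=np.array([-.018,0,.024])+.093*u-n*.025
pre=tip+[-.055,-.03,-.003]
qp,c=nearest(st(pre)-Rt[:,1]*.173,Rt,q0);print(qp,c)
N=14
poses=[fk(q0+(qp-q0)*s) for s in np.linspace(0,1,N+1)]
for (d,w),(p,r) in zip(rows(poses),poses[1:]): print(d,w,"tip st",np.round(RS.T@(p+r[:,1]*.173-S),3),np.round(p,3))
```

```text
[-0.64965827  0.57725085  2.4592432   1.57526827  1.30703825 -1.46197689] 1.070089143856822e-27
[-0.0035, 0.0014, -0.006] [0.026, 0.03, -0.042] tip st [-0.227  0.008  0.104] [0.359 0.111 0.187]
[-0.0033, 0.001, -0.0059] [0.024, 0.031, -0.043] tip st [-0.222  0.009  0.102] [0.357 0.109 0.181]
[-0.0031, 0.0005, -0.0058] [0.022, 0.031, -0.044] tip st [-0.217  0.01   0.101] [0.354 0.106 0.175]
[-0.0029, 0.0001, -0.0058] [0.021, 0.031, -0.045] tip st [-0.212  0.01   0.1  ] [0.352 0.104 0.169]
[-0.0027, -0.0004, -0.0057] [0.019, 0.031, -0.046] tip st [-0.206  0.009  0.099] [0.35  0.102 0.164]
[-0.0025, -0.0008, -0.0056] [0.017, 0.031, -0.047] tip st [-0.201  0.007  0.097] [0.348 0.099 0.159]
[-0.0023, -0.0011, -0.0056] [0.015, 0.031, -0.047] tip st [-0.194  0.005  0.096] [0.345 0.097 0.153]
[-0.0021, -0.0015, -0.0055] [0.014, 0.032, -0.048] tip st [-0.188  0.002  0.094] [0.343 0.094 0.149]
[-0.0019, -0.0018, -0.0054] [0.012, 0.032, -0.049] tip st [-0.182 -0.002  0.092] [0.34  0.091 0.144]
[-0.0017, -0.0021, -0.0053] [0.01, 0.032, -0.049] tip st [-0.175 -0.006  0.09 ] [0.338 0.089 0.139]
[-0.0015, -0.0024, -0.0052] [0.008, 0.032, -0.05] tip st [-0.169 -0.011  0.087] [0.335 0.086 0.135]
[-0.0014, -0.0026, -0.0052] [0.007, 0.032, -0.05] tip st [-0.163 -0.017  0.084] [0.332 0.083 0.131]
[-0.0012, -0.0028, -0.0051] [0.005, 0.032, -0.05] tip st [-0.157 -0.023  0.081] [0.329 0.08  0.126]
[-0.001, -0.0031, -0.005] [0.003, 0.032, -0.051] tip st [-0.151 -0.03   0.078] [0.326 0.077 0.122]
```

Request:
move_arm --moves '[[0, [-0.006, 0.002, -0.0105], [0.044, 0.053, -0.075]], [0, [-0.0055, 0.001, -0.01], [0.04, 0.054, -0.077]], [0, [-0.005, 0, -0.01], [0.036, 0.054, -0.079]], [0, [-0.0045, -0.001, -0.01], [0.031, 0.054, -0.081]], [0, [-0.004, -0.002, -0.0098], [0.026, 0.055, -0.083]], [0, [-0.0035, -0.003, -0.0095], [0.02, 0.056, -0.085]], [0, [-0.0025, -0.0043, -0.0092], [0.014, 0.056, -0.087]], [0, [-0.002, -0.005, -0.009], [0.007, 0.056, -0.088]]]'

```text
time_s: 2.77
eef_pos: [0.3265, 0.0787, 0.1204]
eef_rot: [0.936, -0.116, 0.043, -0.329]
wrist_force: [0.6, 0.2, 0.0]
opening: 0.001
```

Run:
```python
from h import *
from bench import *
o=get_obs(); q0=o["q"]; r=qR(o["eef_rot"]); p=o["eef_pos"]
print(np.round(q0,2),np.abs(fk(q0)[0]-p).max(), "tip st",RS.T@(p+r[:,1]*.173-S),"dir st",RS.T@r[:,1],"F",o["wrist_force"])
Rt=toolR(np.radians(65),np.radians(15),-1); print("rot to go",R.from_matrix(r.T@Rt).as_rotvec())
c=camera("scene"); s=c["pixels"][100:280,250:490]; cv2.imwrite("pics/s1.png",cv2.resize(s,None,fx=3.2,fy=3.2)[:,:,::-1])
```

```text
[-0.64  0.59  2.45  1.58  1.32 -1.47] 5.551115123125783e-17 tip st [-0.15132953 -0.02717132  0.07784859] dir st [ 0.40356697  0.88121093 -0.2461727 ] F [0.60525304 0.18913526 0.03858156]
rot to go [-0.01305542 -0.00260873 -0.00667722]
```

View pics/s1.png

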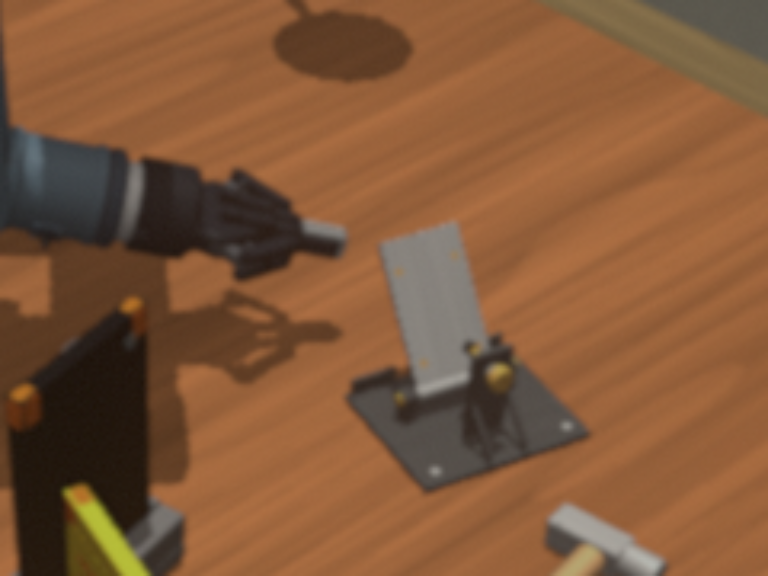

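Request:
move_arm --moves '[[0, [0.0097, 0.0114, 0.0034], [0, 0, 0]], [0, [0.0097, 0.0114, 0.0034], [0, 0, 0]], [0, [0.0097, 0.0114, 0.0034], [0, 0, 0]], [0, [0.0097, 0.0114, 0.0034], [0, 0, 0]], [0, [0, 0, 0], [0, 0, 0]]]'

```text
time_s: 3.23
eef_pos: [0.389, 0.0922, 0.1235]
eef_rot: [0.937, -0.117, 0.04, -0.326]
wrist_force: [0.2, 0.7, -0.9]
opening: -0.001
```

```bash
cat > push.py <<'E'
from h import *
from bench import *
import sys
a1=float(sys.argv[1]); N=int(sys.argv[2]); sup=lambda a:.0075+.005*np.clip((1.57-a)/.68,0,1)
o=get_obs(); r=qR(o["eef_rot"]); p=o["eef_pos"]; H=np.array([-.018,0,.024]); x=RS.T@(p+r[:,1]*.173-S); w=x-H
F=RS.T@o["wrist_force"]
def f(a): u,n=legdir(a); return w@n+.0025+sup(a)
from scipy.optimize import brentq
a0=brentq(f,.6,2.4); u,n=legdir(a0)
print("tip st",np.round(x,4),"contact a",round(a0,3),"r",round(w@u,4),"F st",np.round(F,1),"Fn",round(-F@n,1),"q",np.round(o["q"],2))
pts=[]; rr=float(sys.argv[3]) if len(sys.argv)>3 else w@u
for a in np.linspace(a0,a1,N+1):
    u,n=legdir(a); f_=(a-a0)/(a1-a0); R0=(w@legdir(a0)[0])*(1-f_)+rr*f_; pts.append(H+u*R0-n*(.0025+sup(a)))
T=r.T@RS
for A,B in zip(pts,pts[1:]): print(np.round(T@(B-A),4).tolist())
E
python3 push.py 1.3 8 .095
```

```text
tip st [-0.0949  0.0016  0.0811] contact a 0.795 r 0.0946 F st [ 0.   0.8 -0.9] Fn 0.6 q [-0.46  0.58  2.32  1.71  1.28 -1.33]
[0.0034, 0.0003, 0.005]
[0.0038, 0.0005, 0.0049]
[0.0043, 0.0008, 0.0048]
[0.0045, 0.001, 0.0046]
[0.0048, 0.0011, 0.0042]
[0.005, 0.0013, 0.0039]
[0.0052, 0.0015, 0.0036]
[0.0054, 0.0017, 0.0032]
```

Request:
move_arm --moves '[[0, [0.0018, 0.0002, 0.0025], [0, 0, 0]], [0, [0.0018, 0.0002, 0.0025], [0, 0, 0]], [0, [0.0018, 0.0002, 0.0025], [0, 0, 0]], [0, [0.002, 0.0002, 0.0025], [0, 0, 0]], [0, [0.0021, 0.0004, 0.0024], [0, 0, 0]], [0, [0.0021, 0.0004, 0.0024], [0, 0, 0]], [0, [0.0022, 0.0005, 0.0023], [0, 0, 0]], [0, [0.0022, 0.0005, 0.0023], [0, 0, 0]]]'

```text
time_s: 3.9
eef_pos: [0.4034, 0.0879, 0.1408]
eef_rot: [0.937, -0.117, 0.043, -0.327]
wrist_force: [-2.5, 0.5, -4.7]
opening: 0.004
```

```bash
python3 push.py 1.4 16 .095
```

```text
tip st [-0.0797  0.0008  0.098 ] contact a 1.022 r 0.0954 F st [-2.5 -0.1 -4.7] Fn 4.6 q [-0.45  0.52  2.31  1.7   1.27 -1.25]
[0.0018, 0.0004, 0.0017]
[0.0018, 0.0004, 0.0016]
[0.0018, 0.0005, 0.0016]
[0.0018, 0.0005, 0.0015]
[0.0019, 0.0005, 0.0015]
[0.0019, 0.0005, 0.0014]
[0.0019, 0.0006, 0.0014]
[0.002, 0.0006, 0.0013]
[0.002, 0.0006, 0.0013]
[0.002, 0.0006, 0.0012]
[0.002, 0.0007, 0.0012]
[0.0021, 0.0007, 0.0011]
[0.0021, 0.0007, 0.0011]
[0.0021, 0.0007, 0.001]
[0.0021, 0.0007, 0.001]
[0.0021, 0.0008, 0.0009]
```

Request:
move_arm --moves '[[0, [0.003, 0.0007, 0.0027], [0, 0, 0]], [0, [0.003, 0.0007, 0.0026], [0, 0, 0]], [0, [0.003, 0.0008, 0.0025], [0, 0, 0]], [0, [0.0031, 0.0009, 0.0024], [0, 0, 0]], [0, [0.0032, 0.0009, 0.0022], [0, 0, 0]], [0, [0.0033, 0.001, 0.002], [0, 0, 0]], [0, [0.0033, 0.0011, 0.0018], [0, 0, 0]], [0, [0.0033, 0.0011, 0.0017], [0, 0, 0]]]'

```text
time_s: 4.57
eef_pos: [0.4307, 0.0812, 0.1566]
eef_rot: [0.937, -0.116, 0.042, -0.327]
wrist_force: [-3.6, 1.1, -3.5]
opening: 0.0
```

```bash
python3 push.py 1.65 8 .094
```

```text
tip st [-0.0517  0.001   0.114 ] contact a 1.335 r 0.0954 F st [-3.8  0.1 -3.5] Fn 4.5 q [-0.43  0.49  2.26  1.69  1.25 -1.16]
[0.0035, 0.0013, 0.0015]
[0.0036, 0.0013, 0.0014]
[0.0036, 0.0014, 0.0012]
[0.0036, 0.0014, 0.001]
[0.0036, 0.0015, 0.0009]
[0.0036, 0.0015, 0.0007]
[0.0034, 0.0014, 0.0005]
[0.0034, 0.0015, 0.0004]
```

Request:
move_arm --moves '[[0, [0.0035, 0.0013, 0.0015], [0, 0, 0]], [0, [0.0036, 0.0013, 0.0014], [0, 0, 0]], [0, [0.0036, 0.0014, 0.0012], [0, 0, 0]], [0, [0.0036, 0.0014, 0.001], [0, 0, 0]], [0, [0.0036, 0.0015, 0.0009], [0, 0, 0]], [0, [0.003, 0.0012, 0.0006], [0, 0, 0]]]'

```text
time_s: 5.07
eef_pos: [0.4531, 0.0755, 0.1609]
eef_rot: [0.937, -0.116, 0.042, -0.327]
wrist_force: [-2.1, 1.8, -2.1]
opening: -0.001
```

```bash
python3 push.py 1.7 8 .094
```

```text
tip st [-0.0284  0.0009  0.1184] contact a 1.566 r 0.0944 F st [-2.5  1.2 -2.1] Fn 2.5 q [-0.42  0.49  2.21  1.69  1.24 -1.12]
[0.0015, 0.0006, 0.0003]
[0.0014, 0.0006, 0.0002]
[0.0014, 0.0006, 0.0002]
[0.0014, 0.0006, 0.0002]
[0.0014, 0.0006, 0.0002]
[0.0014, 0.0006, 0.0001]
[0.0014, 0.0006, 0.0001]
[0.0014, 0.0006, 0.0001]
```

Run:
```python
from h import *
t=np.load("top0.npz"); w=cloud(t); px=t["pixels"]
for v in range(214,244):
    row=[]
    for u in range(185,197):
        q=RS.T@(w[v,u]-S); row.append("%s%3d"%("G" if int(px[v,u,0])-int(px[v,u,2])>45 else "d" if px[v,u].mean()<45 else ".",q[2]*1000))
    q=RS.T@(ray(t,189,v,.066)-S); print(v,"x@.066 rel hinge %.0f"%((q[0]+.018)*1000)," ".join(row))
```

```text
214 x@.066 rel hinge 62 .  5 .  3 .  2 .  5 .  3 .  1 . 28 . 29 .  6 .  4 .  8 .  7
215 x@.066 rel hinge 60 .  7 .  3 .  6 .  4 .  7 . 32 . 26 . 26 .  6 .  6 .  7 .  6
216 x@.066 rel hinge 58 .  6 .  6 .  4 .  5 G 71 G 71 . 74 .  7 .  7 .  5 .  6 .  5
217 x@.066 rel hinge 56 .  2 .  6 .  6 .  3 G 74 G 74 G 72 G 78 G 73 G 72 .  5 .  6
218 x@.066 rel hinge 53 .  7 .  6 .  2 . 39 G 74 G 77 G 75 G 76 G 73 G 75 G 71 G 66
219 x@.066 rel hinge 51 .  6 .  4 .  0 G 75 G 76 G 76 G 78 G 73 G 72 G 73 G 69 G 68
220 x@.066 rel hinge 49 .  6 .  5 . 41 . 41 G 40 G 64 G 75 G 73 G 71 G 74 G 71 G 65
221 x@.066 rel hinge 47 .  6 .  4 . 45 . 42 . 71 .  5 G 68 G 70 G 66 G 68 G 71 G 65
222 x@.066 rel hinge 45 . 82 . 84 . 82 d 44 . 67 . 70 . 70 . 74 . 70 .  6 .  1 .  4
223 x@.066 rel hinge 43 . 84 . 83 . 84 . 85 . 80 . 85 . 71 . 69 . 70 . 67 .  9 .  7
224 x@.066 rel hinge 40 . 51 . 80 . 82 . 83 . 83 . 84 . 85 . 84 . 82 . 82 .  4 .  7
225 x@.066 rel hinge 38 .  3 .  3 .  8 . 24 . 61 . 83 . 81 . 83 . 84 . 87 . 84 . 85
226 x@.066 rel hinge 36 .  6 .  9 .  7 .  5 G 68 G 70 G 69 . 38 . 69 . 83 . 82 . 81
227 x@.0
[... 715 characters left out ...]
 4 .  6 .  5 .  6 .  5 .  6 .  5
236 x@.066 rel hinge 14 .  6 . 68 . 68 . 70 d 70 .  4 .  1 .  5 .  8 .  5 .  3 .  2
237 x@.066 rel hinge 12 . 65 . 71 . 69 . 68 d 66 .  3 .  5 .  5 .  6 .  2 .  3 .  7
238 x@.066 rel hinge 10 .  6 . 67 . 72 d 70 . 65 .  5 .  7 .  6 .  7 .  6 .  8 .  6
239 x@.066 rel hinge 8 . 29 . 21 d  5 d  5 .  7 .  6 .  5 .  6 .  8 .  4 .  8 .  4
240 x@.066 rel hinge 6 . 29 . 26 . 31 . 24 . 31 . 24 .  7 .  5 .  7 .  5 .  7 .  6
241 x@.066 rel hinge 3 . 30 . 30 . 30 . 32 . 26 . 26 . 27 . 26 . 26 .  3 .  4 .  7
242 x@.066 rel hinge 1 . 30 . 31 . 26 . 29 . 25 . 35 . 26 . 28 . 29 . 31 . 29 . 25
243 x@.066 rel hinge -1 . 34 . 33 . 33 . 33 . 30 . 31 . 29 . 31 . 31 . 29 . 31 . 30
```

The first top image puts the stop screw's tip about 9.5 mm behind the hinge, so I expect the leg to meet it at about 1.73 rad.

Request:
move_arm --moves '[[0, [0.0015, 0.0006, 0.0003], [0, 0, 0]], [0, [0.0014, 0.0006, 0.0002], [0, 0, 0]], [0, [0.0014, 0.0006, 0.0002], [0, 0, 0]], [0, [0.0014, 0.0006, 0.0002], [0, 0, 0]], [0, [0.001, 0.0004, 0.0001], [0, 0, 0]]]'

```text
time_s: 5.48
eef_pos: [0.4598, 0.0737, 0.161]
eef_rot: [0.937, -0.117, 0.042, -0.327]
wrist_force: [-4.0, 1.4, -1.8]
opening: -0.002
```

Request:
move_arm --moves '[[0, [0.001, 0.0004, 0.0001], [0, 0, 0]], [0, [0.001, 0.0004, 0], [0, 0, 0]], [0, [0.001, 0.0004, 0], [0, 0, 0]]]'

```text
time_s: 5.73
eef_pos: [0.4627, 0.0729, 0.1608]
eef_rot: [0.937, -0.116, 0.042, -0.327]
wrist_force: [-5.3, 2.2, -0.8]
opening: -0.003
```

```bash
python3 push.py 1.8 10 .094
```

```text
tip st [-0.0186  0.0008  0.1182] contact a 1.671 r 0.0937 F st [-5.6  0.8 -0.8] Fn 5.5 q [-0.42  0.5   2.19  1.69  1.24 -1.11]
[0.0011, 0.0005, 0.0002]
[0.0011, 0.0005, 0.0001]
[0.0011, 0.0005, 0.0001]
[0.0011, 0.0005, 0.0001]
[0.0011, 0.0005, 0.0001]
[0.0011, 0.0005, 0.0001]
[0.0011, 0.0005, 0.0001]
[0.0011, 0.0005, 0.0]
[0.0011, 0.0005, 0.0]
[0.0011, 0.0005, 0.0]
```

Request:
move_arm --moves '[[0, [0.0009, 0.0004, 0], [0, 0, 0]], [0, [0.0009, 0.0004, 0], [0, 0, 0]]]'

```text
time_s: 5.9
eef_pos: [0.464, 0.0726, 0.1605]
eef_rot: [0.937, -0.116, 0.043, -0.326]
wrist_force: [-12.9, -4.2, 2.3]
opening: -0.0
```

Request:
move_arm --moves '[[0, [0, 0, 0], [0, 0, 0]]]'

```text
time_s: 5.98
eef_pos: [0.464, 0.0726, 0.1606]
eef_rot: [0.937, -0.116, 0.043, -0.326]
wrist_force: [-9.9, -2.2, 1.5]
opening: -0.001
```

Request:
move_arm --moves '[[0, [0, 0, 0], [0, 0, 0]], [0, [0.0001, 0, 0], [0, 0, 0]], [0, [0, 0, 0], [0, 0, 0]], [0, [0, 0, 0], [0, 0, 0]], [0, [0, 0, 0], [0, 0, 0]]]'

```text
time_s: 6.4
eef_pos: [0.464, 0.0726, 0.1606]
eef_rot: [0.937, -0.116, 0.043, -0.326]
wrist_force: [-9.8, -2.4, 2.7]
opening: 0.001
```

```bash
python3 push.py 1.8 4 .094|head -1
python3 - <<'E'
from h import *
from bench import *
c=camera("top"); w=cloud(c); s=w[200:270,150:240].reshape(-1,3)
g=c["pixels"][200:270,150:240].reshape(-1,3).astype(int)
c2=camera("scene"); w2=cloud(c2); g2=c2["pixels"][100:240,330:450].reshape(-1,3).astype(int); q=w2[100:240,330:450].reshape(-1,3)
q=(q-S)@RS; m=(np.abs(q[:,1])<.034)&(q[:,2]>.08)&(q[:,2]<.15)&(q[:,0]>-.03)&(q[:,0]<.06); Q=q[m]
Q=Q[(Q[:,2]>.092)]; k=np.polyfit(Q[:,2],Q[:,0],1); print(len(Q),"slope->angle",np.pi/2+np.arctan(k[0]), "x at z=.14",np.polyval(k,.14),"zmax",Q[:,2].max())
cv2.imwrite("pics/s2.png",cv2.resize(c2["pixels"][100:280,250:490],None,fx=3.2,fy=3.2)[:,:,::-1])
E
```

```text
tip st [-0.0174  0.0009  0.1181] contact a 1.684 r 0.0936 F st [-8.9 -4.7  2.7] Fn 9.2 q [-0.42  0.51  2.18  1.69  1.24 -1.1 ]
457 slope->angle 1.557737820909898 x at z=.14 -0.006328166127875316 zmax 0.14662570607351844
```

View pics/s2.png

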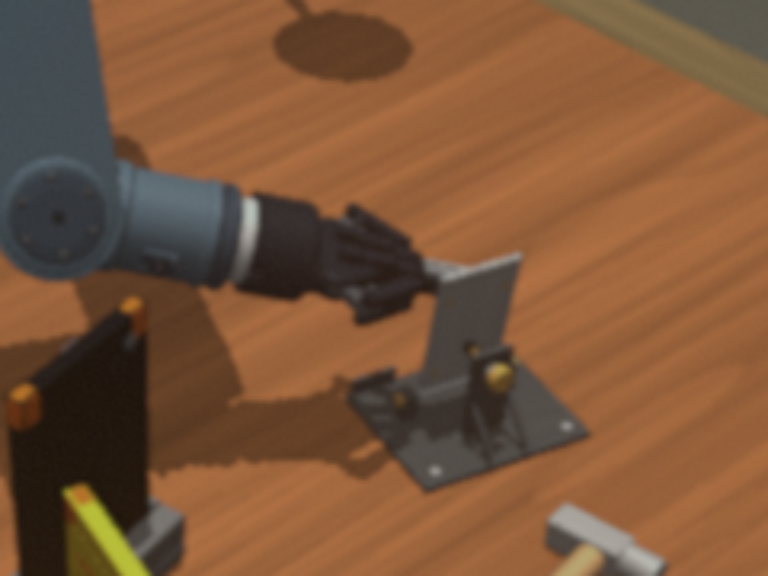

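Run:
```python
from h import *
from bench import *
c2=camera("scene"); w=cloud(c2)
q=(w[186:212,388:404].reshape(-1,3)-S)@RS; q=q[(np.abs(q[:,1])<.04)&(np.abs(q[:,0])<.04)]
ctr=np.median(q,0); n=np.linalg.svd(q-q.mean(0))[2][2]; n*=np.sign(n[0]); r=(q-q.mean(0))@n; q=q[np.abs(r)<.004]; m=q.mean(0); n=np.linalg.svd(q-m)[2][2]; n*=np.sign(n[0])
print(len(q),m,n,"angle",np.pi/2+np.arcsin(-n[2]),"from hinge:",np.pi/2+np.arctan2(m[0]+.018-.0025,m[2]-.024))
for v in range(176,200,3): print(v,[tuple(np.round(((w[v,u]-S)@RS)*1000).astype(int)) for u in range(374,394,2)])
```

```text
337 [-0.00574191 -0.00247263  0.0993201 ] [ 0.99439564  0.03375275 -0.1001901 ] angle 1.6711548116488595 from hinge: 1.699633623156253
176 [(np.int64(-59), np.int64(-35), np.int64(138)), (np.int64(-52), np.int64(-34), np.int64(142)), (np.int64(-216), np.int64(84), np.int64(2)), (np.int64(-212), np.int64(89), np.int64(3)), (np.int64(-214), np.int64(97), np.int64(-1)), (np.int64(-212), np.int64(102), np.int64(-1)), (np.int64(-207), np.int64(105), np.int64(1)), (np.int64(-206), np.int64(111), np.int64(0)), (np.int64(-204), np.int64(117), np.int64(-1)), (np.int64(-203), np.int64(122), np.int64(-2))]
179 [(np.int64(-38), np.int64(-48), np.int64(147)), (np.int64(-40), np.int64(-41), np.int64(143)), (np.int64(-40), np.int64(-36), np.int64(142)), (np.int64(-36), np.int64(-33), np.int64(143)), (np.int64(-201), np.int64(89), np.int64(0)), (np.int64(-190), np.int64(88), np.int64(7)), (np.int64(-198), np.int64(100), np.int64(-2)), (np.int64(-194), np.int64(103), np.int64(0)), (np.int64(-189), np.int64(107), np.int64(2)), (np.int64(-191), np.int64(115), np.int64(-2))]
182 [(np.int64(-34), np.int6
[... 2245 characters left out ...]
-3), np.int64(-28), np.int64(120)), (np.int64(-5), np.int64(-21), np.int64(116)), (np.int64(-1), np.int64(-19), np.int64(118))]
197 [(np.int64(-3), np.int64(-68), np.int64(124)), (np.int64(-133), np.int64(28), np.int64(4)), (np.int64(-9223372036854775808), np.int64(-9223372036854775808), np.int64(-9223372036854775808)), (np.int64(-131), np.int64(39), np.int64(1)), (np.int64(-128), np.int64(43), np.int64(2)), (np.int64(-128), np.int64(50), np.int64(0)), (np.int64(-6), np.int64(-31), np.int64(110)), (np.int64(-7), np.int64(-25), np.int64(107)), (np.int64(-7), np.int64(-19), np.int64(105)), (np.int64(-3), np.int64(-16), np.int64(107))]<stdin>:7: RuntimeWarning: invalid value encountered in cast
```

The leg measures about 1.69 rad and holds a steady 9 N with no further motion. The hinge alone gives 3–5 N, so it is seated on the stop screw (next to the leg in the crop at (470,347)). I'll back off along the leg normal, then plan the route to the tablet.

Request:
move_arm --moves '[[0, [-0.001, -0.0005, 0], [0, 0, 0]], [0, [-0.002, -0.001, 0], [0, 0, 0]], [0, [-0.006, -0.003, 0], [0, 0, 0]], [0, [-0.012, -0.006, 0.001], [0, 0, 0]], [0, [-0.015, -0.01, 0.015], [0, 0, 0]], [0, [-0.015, -0.01, 0.025], [0, 0, 0]], [0, [-0.01, -0.01, 0.03], [0, 0, 0]], [0, [-0.005, -0.01, 0.035], [0, 0, 0]]]'

```text
time_s: 7.22
eef_pos: [0.3975, 0.0957, 0.2757]
eef_rot: [0.937, -0.116, 0.045, -0.327]
wrist_force: [0.9, 0.9, 0.8]
opening: -0.004
```

```bash
cat > plan.py <<'E'
from h import *
from bench import *
def tabR(yaw,lean,flip=1):  # tool pointing along -tablet z; jaws along tablet x
    B=R.from_euler('zy',[0,0]).as_matrix(); T=R.from_euler('ZY',[yaw,lean]).as_matrix()
    x=flip*T[:,0]; y=-T[:,2]; return np.c_[x,y,np.cross(x,y)]
def path(qp,N):
    o=get_obs(); q0=o["q"]
    poses=[fk(q0+(qp-q0)*s) for s in np.linspace(0,1,N+1)]
    for (d,w),(p,r) in zip(rows(poses),poses[1:]): print(d,w,"tip",np.round(p+r[:,1]*.173,3),"tcp",np.round(p,3),"wr",np.round(p-r[:,1]*.1455,2))
E
python3 - <<'E'
from plan import *
o=get_obs(); print(o["wrist_force"],np.round(o["q"],2),o["eef_pos"])
Rt=tabR(np.radians(13.6),0); 
qp,c=nearest(np.array([.5474,-.1466,.353+.09]),Rt,np.array([-.47,.2,1.6,0,1.35,-.7])); print(qp,c)
path(qp,24)
E
```

```text
[0.91814733 0.91129062 0.75556704] [-0.44  0.02  2.39  1.57  1.23 -0.8 ] [0.39745107 0.09566949 0.27573963]
[-4.71071402e-01  1.32001339e-01  1.58448708e+00  5.49051455e-17
  1.42510424e+00 -7.08436181e-01] 1.0161206386587056e-30
[0.0086, 0.0007, 0.0042] [-0.031, -0.045, 0.041] tip [0.503 0.226 0.232] tcp [0.405 0.092 0.28 ] wr [ 0.32 -0.02  0.32]
[0.009, -0.0003, 0.0036] [-0.033, -0.044, 0.04] tip [0.504 0.224 0.23 ] tcp [0.413 0.087 0.283] wr [ 0.34 -0.03  0.33]
[0.0092, -0.0014, 0.0029] [-0.035, -0.043, 0.039] tip [0.505 0.22  0.227] tcp [0.42  0.082 0.287] wr [ 0.35 -0.03  0.34]
[0.0094, -0.0024, 0.0023] [-0.037, -0.042, 0.038] tip [0.506 0.215 0.224] tcp [0.427 0.076 0.291] wr [ 0.36 -0.04  0.35]
[0.0096, -0.0035, 0.0016] [-0.039, -0.042, 0.037] tip [0.507 0.209 0.221] tcp [0.435 0.069 0.295] wr [ 0.37 -0.05  0.36]
[0.0096, -0.0045, 0.0009] [-0.041, -0.04, 0.036] tip [0.508 0.201 0.218] tcp [0.441 0.062 0.299] wr [ 0.39 -0.05  0.37]
[0.0096, -0.0054, 0.0002] [-0.042, -0.039, 0.035] tip [0.509 0.191 0.215] tcp [0.448 0.055 0.303] wr [ 0.4  -0.06  0.38]
[0.0095, -0.0064, -0.0006] 
[... 1391 characters left out ...]
0.023  0.219] tcp [ 0.523 -0.078  0.383] wr [ 0.51 -0.13  0.52]
[0.0043, -0.014, -0.0104] [-0.06, -0.015, 0.027] tip [ 0.537 -0.047  0.226] tcp [ 0.528 -0.092  0.393] wr [ 0.52 -0.13  0.53]
[0.0036, -0.0142, -0.0112] [-0.061, -0.013, 0.027] tip [ 0.539 -0.071  0.235] tcp [ 0.533 -0.106  0.404] wr [ 0.53 -0.13  0.55]
[0.0029, -0.0144, -0.0119] [-0.062, -0.01, 0.026] tip [ 0.542 -0.096  0.245] tcp [ 0.538 -0.119  0.416] wr [ 0.54 -0.14  0.56]
[0.0022, -0.0145, -0.0127] [-0.062, -0.008, 0.026] tip [ 0.545 -0.121  0.257] tcp [ 0.543 -0.133  0.429] wr [ 0.54 -0.14  0.57]
[0.0015, -0.0145, -0.0134] [-0.063, -0.005, 0.026] tip [ 0.547 -0.147  0.27 ] tcp [ 0.547 -0.147  0.443] wr [ 0.55 -0.15  0.59]
```

Run:
```python
from plan import *
Rt=tabR(np.radians(13.6),0); 
qp,c=nearest(np.array([.5474,-.1466,.49]),Rt,np.array([-.47,.2,1.6,0,1.35,-.7]))
path(qp,16)
```

```text
[0.0142, 0.0008, 0.0086] [-0.043, -0.072, 0.064] tip [0.505 0.225 0.234] tcp [0.41  0.089 0.284] wr [ 0.33 -0.03  0.33]
[0.015, -0.0018, 0.0072] [-0.048, -0.07, 0.061] tip [0.507 0.22  0.233] tcp [0.423 0.081 0.292] wr [ 0.35 -0.04  0.34]
[0.0154, -0.0045, 0.0056] [-0.053, -0.067, 0.059] tip [0.509 0.212 0.232] tcp [0.434 0.072 0.3  ] wr [ 0.37 -0.05  0.36]
[0.0156, -0.0071, 0.0039] [-0.057, -0.065, 0.057] tip [0.511 0.201 0.23 ] tcp [0.446 0.061 0.308] wr [ 0.39 -0.06  0.37]
[0.0156, -0.0096, 0.0022] [-0.062, -0.061, 0.055] tip [0.513 0.186 0.228] tcp [0.457 0.049 0.317] wr [ 0.41 -0.07  0.39]
[0.0152, -0.012, 0.0004] [-0.067, -0.057, 0.052] tip [0.515 0.168 0.226] tcp [0.467 0.036 0.327] wr [ 0.43 -0.08  0.41]
[0.0147, -0.0143, -0.0015] [-0.071, -0.053, 0.05] tip [0.518 0.147 0.225] tcp [0.477 0.021 0.337] wr [ 0.44 -0.08  0.43]
[0.0138, -0.0164, -0.0033] [-0.075, -0.048, 0.049] tip [0.521 0.123 0.225] tcp [0.487 0.006 0.348] wr [ 0.46 -0.09  0.45]
[0.0128, -0.0183, -0.0052] [-0.079, -0.043, 0.047] tip [0.524 0.096 0.227] tcp [ 0.497 -0.011  0.36 ] wr [ 0.47 -0.1   0.47]
[0.0115, -
[... 172 characters left out ...]
532 0.034 0.238] tcp [ 0.514 -0.048  0.389] wr [ 0.5  -0.12  0.52]
[0.0085, -0.0229, -0.0109] [-0.088, -0.026, 0.043] tip [ 0.535 -0.     0.247] tcp [ 0.522 -0.067  0.406] wr [ 0.51 -0.12  0.54]
[0.0068, -0.024, -0.0128] [-0.09, -0.02, 0.042] tip [ 0.539 -0.036  0.259] tcp [ 0.53  -0.087  0.424] wr [ 0.52 -0.13  0.56]
[0.005, -0.0248, -0.0146] [-0.092, -0.014, 0.041] tip [ 0.543 -0.072  0.275] tcp [ 0.537 -0.107  0.444] wr [ 0.53 -0.14  0.59]
[0.0031, -0.0253, -0.0163] [-0.094, -0.007, 0.041] tip [ 0.545 -0.109  0.294] tcp [ 0.543 -0.127  0.466] wr [ 0.54 -0.14  0.61]
[0.0011, -0.0256, -0.018] [-0.095, -0.001, 0.04] tip [ 0.547 -0.147  0.317] tcp [ 0.547 -0.147  0.49 ] wr [ 0.55 -0.15  0.64]
```

Request:
move_arm --moves '[[0, [0.0142, 0.0008, 0.0086], [-0.043, -0.072, 0.064]], [0, [0.015, -0.0018, 0.0072], [-0.048, -0.07, 0.061]], [0, [0.0154, -0.0045, 0.0056], [-0.053, -0.067, 0.059]], [0, [0.0156, -0.0071, 0.0039], [-0.057, -0.065, 0.057]], [0, [0.0156, -0.0096, 0.0022], [-0.062, -0.061, 0.055]], [0, [0.0152, -0.012, 0.0004], [-0.067, -0.057, 0.052]], [0, [0.0147, -0.0143, -0.0015], [-0.071, -0.053, 0.05]], [0, [0.0138, -0.0164, -0.0033], [-0.075, -0.048, 0.049]]]'

```text
time_s: 7.88
eef_pos: [0.4888, 0.0045, 0.3497]
eef_rot: [0.91, -0.398, -0.094, -0.066]
wrist_force: [-0.0, 0.4, -0.1]
opening: 0.004
```

Request:
move_arm --moves '[[0, [0.0128, -0.0183, -0.0052], [-0.079, -0.043, 0.047]], [0.2, [0.0115, -0.0201, -0.0071], [-0.082, -0.038, 0.045]], [0.3, [0.0101, -0.0216, -0.009], [-0.086, -0.032, 0.044]], [0.4, [0.0085, -0.0229, -0.0109], [-0.088, -0.026, 0.043]], [0.6, [0.0068, -0.024, -0.0128], [-0.09, -0.02, 0.042]], [0.7, [0.005, -0.0248, -0.0146], [-0.092, -0.014, 0.041]], [0.7, [0.0031, -0.0253, -0.0163], [-0.094, -0.007, 0.041]], [0.7, [0.0011, -0.0256, -0.018], [-0.095, -0.001, 0.04]]]'

```text
time_s: 8.55
eef_pos: [0.5484, -0.1476, 0.4923]
eef_rot: [-0.7, 0.704, 0.084, -0.083]
wrist_force: [-0.6, -0.3, 0.1]
opening: 0.701
```

Run:
```python
from plan import *
c=camera("wrist"); cv2.imwrite("pics/w1.png",c["pixels"][:,:,::-1]); w=cloud(c)
o=get_obs(); r=qR(o["eef_rot"]); p=o["eef_pos"]; Rt=tabR(np.radians(13.6),0)
print(o["time_s"],p,o["opening"],np.round(o["q"],2),"rot",np.round(R.from_matrix(r.T@Rt).as_rotvec(),3))
P=w.reshape(-1,3); g=c["pixels"].reshape(-1,3)
m=(P[:,2]>.20)&(P[:,2]<.235)&(np.hypot(P[:,0]-.547,P[:,1]+.147)<.09)
Q=P[m]; print(len(Q),np.median(Q[:,2]) if len(Q) else 0, rect(Q) if len(Q)>5 else 0)
tgt=np.array([.5474,-.1466,.353]); print("to go tool",np.round(r.T@(tgt-p),4))
# stand from above if scene free
t=camera("top"); cv2.imwrite("pics/t2.png",t["pixels"][:,:,::-1]); W=(cloud(t)[190:290,140:250].reshape(-1,3)-S)@RS
Q=W[(W[:,2]>.128)&(W[:,2]<.16)&(np.abs(W[:,1])<.04)&(np.abs(W[:,0])<.06)]; print("leg tip",len(Q),Q.mean(0) if len(Q) else 0,Q.min(0),Q.max(0))
```

```text
8.6 [ 0.54946095 -0.15043186  0.49840081] 0.6996952228962634 [-0.47  0.1   1.51 -0.01  1.52 -0.71] rot [ 0.019 -0.002  0.004]
3477 0.22254692349386326 (array([ 547.7, -145.3]), array([ 14.6, 130.3]), 13.6)
to go tool [-0.0017  0.1453  0.007 ]
leg tip 107 [-5.76990195e-03  4.70446353e-05  1.41975890e-01] [-0.00908794 -0.03419406  0.1280929 ] [-0.00241183  0.03629611  0.14633347]
```

View pics/w1.png

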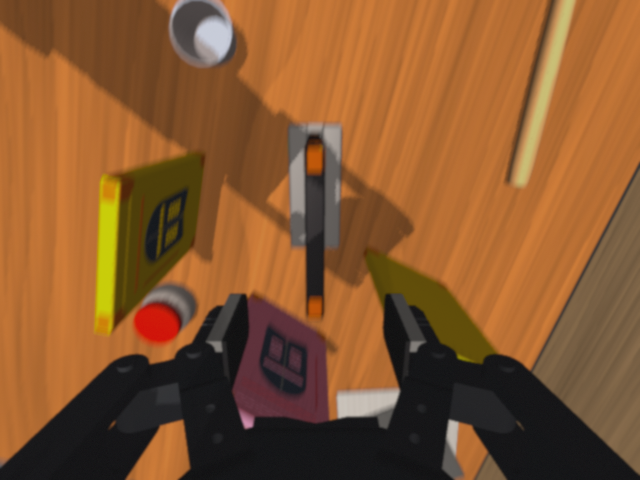

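Request:
move_arm --moves '[[0.7, [-0.0011, 0, 0.0052], [0.019, -0.002, 0.004]], [0.7, [0, 0.035, 0], [0, 0, 0]], [0.7, [0, 0.035, 0], [0, 0, 0]], [0.7, [0, 0.03, 0], [0, 0, 0]], [0.7, [0, 0.02, 0], [0, 0, 0]], [0.7, [0, 0.015, 0], [0, 0, 0]], [0.7, [0, 0.01, 0], [0, 0, 0]], [0.7, [0, 0, 0], [0, 0, 0]]]'

```text
time_s: 9.32
eef_pos: [0.5438, -0.1382, 0.3428]
eef_rot: [0.71, -0.694, -0.081, 0.088]
wrist_force: [0.0, 0.2, -0.7]
opening: 0.697
```

Run:
```python
from plan import *
o=get_obs(); r=qR(o["eef_rot"]); p=o["eef_pos"]; Rt=tabR(np.radians(13.6),0)
print(o["time_s"],p,o["opening"],o["wrist_force"],"rot",np.round(R.from_matrix(r.T@Rt).as_rotvec(),3),"to go",np.round(r.T@(np.array([.5477,-.1455,.353])-p),4))
```

```text
9.3167 [ 0.54375856 -0.13823587  0.34276106] 0.6966435989136909 [ 0.04985335  0.16533936 -0.66218766] rot [-0.023  0.002 -0.007] to go [ 0.002  -0.0104 -0.0078]
```

Request:
move_arm --moves '[[0.7, [0.001, -0.0052, -0.0039], [-0.012, 0.001, -0.0035]], [0.7, [0.001, -0.005, -0.004], [-0.011, 0.001, -0.0035]], [0.7, [0, 0, 0], [0, 0, 0]], [0.7, [0, 0, 0], [0, 0, 0]]]'

```text
time_s: 9.65
eef_pos: [0.5498, -0.1472, 0.3586]
eef_rot: [-0.7, 0.705, 0.087, -0.08]
wrist_force: [-0.7, -0.5, 1.0]
opening: 0.703
```

Run:
```python
from plan import *
o=get_obs(); r=qR(o["eef_rot"]); p=o["eef_pos"]; Rt=tabR(np.radians(13.6),0)
print(o["time_s"],p,o["opening"],o["wrist_force"],"rot",np.round(R.from_matrix(r.T@Rt).as_rotvec(),3),"to go",np.round(r.T@(np.array([.5477,-.1455,.353])-p),4))
```

```text
9.65 [ 0.54975017 -0.14724538  0.35858862] 0.7027455157251131 [-0.68866478 -0.48752221  0.98781556] rot [ 0.008 -0.     0.008] to go [-0.0016  0.0056  0.0022]
```

Request:
move_arm --moves '[[0.7, [0, 0, 0], [0, 0, 0]], [0.7, [0, 0, 0], [0, 0, 0]], [0.7, [0, 0, 0], [0, 0, 0]]]'

```text
time_s: 9.9
eef_pos: [0.5491, -0.1467, 0.3566]
eef_rot: [-0.7, 0.704, 0.086, -0.082]
wrist_force: [-0.1, 0.1, 0.7]
opening: 0.698
```

```bash
cat > chk.py <<'E'
from plan import *
o=get_obs(); r=qR(o["eef_rot"]); p=o["eef_pos"]; Rt=tabR(np.radians(13.6),0)
print(o["time_s"],p,o["opening"],o["wrist_force"],"rot",np.round(R.from_matrix(r.T@Rt).as_rotvec(),3),"to go",np.round(r.T@(np.array([.5477,-.1455,.353])-p),4))
E
python3 chk.py
```

```text
9.9 [ 0.54908308 -0.14669546  0.35658874] 0.697978187848729 [-0.06876516  0.14331565  0.66811227] rot [ 0.006 -0.     0.005] to go [-0.0011  0.0036  0.0015]
```

Request:
move_arm --moves '[[0.7, [-0.001, 0.003, 0.0015], [0.005, 0, 0.005]], [0.5, [0, 0, 0], [0, 0, 0]], [0.3, [0, 0, 0], [0, 0, 0]], [0, [0, 0, 0], [0, 0, 0]], [0, [0, 0, 0], [0, 0, 0]], [0, [0, 0, 0], [0, 0, 0]], [0, [0, 0, 0], [0, 0, 0]], [0, [0, 0, 0], [0, 0, 0]]]'

```text
time_s: 10.57
eef_pos: [0.5479, -0.1456, 0.3535]
eef_rot: [-0.702, 0.703, 0.084, -0.084]
wrist_force: [0.0, -0.1, -0.2]
opening: 0.158
```

```bash
python3 chk.py
```

```text
10.5667 [ 0.54788013 -0.14558074  0.35349709] 0.15804418582017504 [ 0.00418055 -0.07159492 -0.19109527] rot [ 0.001 -0.     0.   ] to go [-0.0002  0.0005  0.0001]
```

Request:
move_arm --moves '[[0, [0, -0.004, 0], [0, 0, 0]], [0, [0, -0.008, 0], [0, 0, 0]], [0, [0, -0.012, 0], [0, 0, 0]], [0, [0, -0.02, 0], [0, 0, 0]], [0, [0, -0.03, 0], [0, 0, 0]], [0, [0, -0.035, 0], [0, 0, 0]], [0, [0, -0.025, 0], [0, 0, 0]], [0, [0, -0.01, 0], [0, 0, 0]]]'

```text
time_s: 11.23
eef_pos: [0.5481, -0.1455, 0.5035]
eef_rot: [-0.7, 0.704, 0.086, -0.081]
wrist_force: [0.1, 0.4, -3.4]
opening: 0.154
```

Request:
move_arm --moves '[[0, [0, 0, 0], [0, 0, 0]], [0, [0, 0, 0], [0, 0, 0]], [0, [0, 0, 0], [0, 0, 0]], [0, [0, 0, 0], [0, 0, 0]]]'

```text
time_s: 11.57
eef_pos: [0.5475, -0.1453, 0.4948]
eef_rot: [0.703, -0.702, -0.082, 0.085]
wrist_force: [0.5, -0.5, -3.8]
opening: 0.155
```

```bash
python3 chk.py
python3 - <<'E'
from h import *
from bench import *
c=camera("scene"); im=c["pixels"].copy()
t=camera("top")
a=cv2.resize(im[100:330,180:450],(470,400)); b=cv2.resize(t["pixels"][190:290,140:250],(330,400),interpolation=2)
cv2.imwrite("pics/s3.png",np.hstack([a,b])[:,:,::-1])
W=(cloud(t)[190:290,140:250].reshape(-1,3)-S)@RS
Q=W[(W[:,2]>.13)&(W[:,2]<.16)&(np.abs(W[:,1])<.04)&(np.abs(W[:,0])<.06)]; print("leg tip",len(Q),np.median(Q,0),np.percentile(Q[:,2],90))
W=cloud(c).reshape(-1,3); T=cloud(t).reshape(-1,3)
# tablet dims in world via scene: lowest point of tablet region
Q=W[(np.abs((W-[.548,-.146,0])@[np.cos(.237),np.sin(.237),0])<.02)&(np.abs((W-[.548,-.146,0])@[-np.sin(.237),np.cos(.237),0])<.075)&(W[:,2]>.08)&(W[:,2]<.36)]
print("tab z",np.percentile(Q[:,2],[1,99]),len(Q)); 
tt=(Q-[.548,-.146,0])@[-np.sin(.237),np.cos(.237),0]; print("y extent",np.percentile(tt[Q[:,2]<.3],[.5,99.5]))
E
```

```text
11.5667 [ 0.5474787  -0.14530509  0.49481376] 0.15464804081905892 [ 0.54394326 -0.48604634 -3.76868679] rot [-0.002 -0.    -0.003] to go [ 0.0007  0.1418 -0.0005]
leg tip 108 [-0.00576179  0.00108858  0.14261289] 0.14471286808197117
tab z [0.15825356 0.35803529] 3622
y extent [-0.06702001  0.06372191]
```

View pics/s3.png

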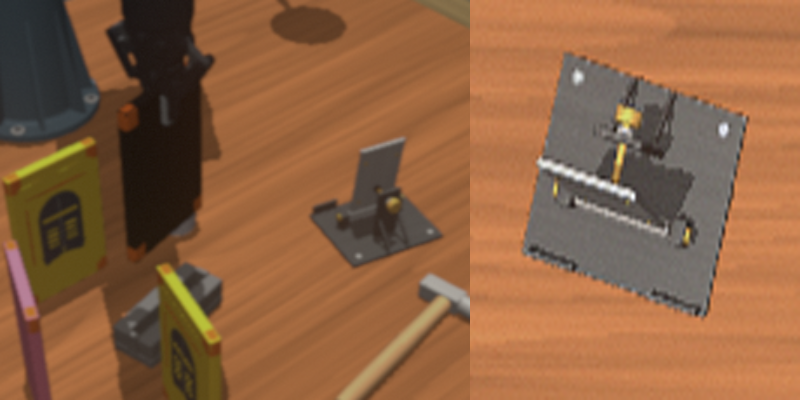

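The tablet is out of the dock and hanging straight. The leg stays open at about 1.67 rad with the brass screw meeting its back. Next I plan the transfer to above the stand.

```bash
cat > place.py <<'E'
from plan import *
def goal(xf,gap,lean,yf=0):
    Rt=tabR(SY,lean); foot=st([xf,yf,.006+.007*np.sin(lean)+gap]); return foot-Rt[:,1]*.340,Rt
def state():
    o=get_obs(); r=qR(o["eef_rot"]); p=o["eef_pos"]; f=RS.T@(p+r[:,1]*.340-S); tz=RS.T@-r[:,1]; tx=RS.T@r[:,0]
    print(o["time_s"],"foot st",np.round(f,4),"gap",round(f[2]-.006-.007*tz[0],4),"lean",round(np.arctan2(tz[0],tz[2]),3),"roll",round(tz[1],4),"yaw err",round(tx[1],4),"F st",np.round(RS.T@o["wrist_force"],1),"op",round(o["opening"],3),"q",np.round(o["q"],2))
    return o,r,p
def togo(*a,N=8,**k):
    o,r,p=state(); P,Rt=goal(*a,**k); rv=R.from_matrix(r.T@Rt).as_rotvec()
    S0=[(p+(P-p)*i/N, r@R.from_rotvec(rv*i/N).as_matrix()) for i in range(N+1)]
    for d,w in rows(S0): print(d,w)
    q,c=nearest(P,Rt,o["q"]); print("q goal",np.round(q,2),c)
E
python3 -c "
from place import *
togo(-.046,.19,.19,N=14)"
```

```text
11.6667 foot st [ 0.047  -0.3431  0.1555] gap 0.1494 lean 0.003 roll 0.0001 yaw err 0.4648 F st [-0.2 -0.1 -5.2] op 0.157 q [-0.47  0.1   1.51 -0.    1.53 -0.71]
[0.0095, -0.0025, 0.0227] [0.003, 0.034, 0.013]
[0.0087, -0.0026, 0.023] [0.003, 0.034, 0.013]
[0.0078, -0.0026, 0.0233] [0.003, 0.034, 0.013]
[0.007, -0.0026, 0.0236] [0.003, 0.034, 0.013]
[0.0062, -0.0027, 0.0238] [0.003, 0.034, 0.013]
[0.0053, -0.0027, 0.024] [0.003, 0.034, 0.013]
[0.0044, -0.0026, 0.0242] [0.003, 0.034, 0.013]
[0.0036, -0.0026, 0.0243] [0.003, 0.034, 0.013]
[0.0027, -0.0026, 0.0244] [0.003, 0.034, 0.013]
[0.0018, -0.0025, 0.0245] [0.003, 0.034, 0.013]
[0.0009, -0.0025, 0.0246] [0.003, 0.034, 0.013]
[0.0001, -0.0024, 0.0246] [0.003, 0.034, 0.013]
[-0.0008, -0.0023, 0.0246] [0.003, 0.034, 0.013]
[-0.0017, -0.0022, 0.0246] [0.003, 0.034, 0.013]
q goal [0.11 0.3  1.22 0.07 1.8  0.37] 4.1380458562731235e-29
```

Request:
move_arm --moves '[[0, [0.0048, -0.0012, 0.0114], [0.0015, 0.017, 0.0065]], [0, [0.0091, -0.0025, 0.0228], [0.003, 0.034, 0.013]], [0, [0.0083, -0.0026, 0.0232], [0.003, 0.034, 0.013]], [0, [0.0074, -0.0026, 0.0235], [0.003, 0.034, 0.013]], [0, [0.0066, -0.0026, 0.0237], [0.003, 0.034, 0.013]], [0, [0.0058, -0.0027, 0.0239], [0.003, 0.034, 0.013]], [0, [0.0049, -0.0026, 0.0241], [0.003, 0.034, 0.013]], [0, [0.004, -0.0026, 0.0243], [0.003, 0.034, 0.013]]]'

```text
time_s: 12.33
eef_pos: [0.577, 0.0382, 0.5151]
eef_rot: [0.71, -0.703, 0.043, 0.029]
wrist_force: [0.1, -0.6, -4.1]
opening: 0.157
```

Request:
move_arm --moves '[[0, [0.0032, -0.0026, 0.0244], [0.003, 0.034, 0.013]], [0, [0.0023, -0.0025, 0.0245], [0.003, 0.034, 0.013]], [0, [0.0014, -0.0025, 0.0245], [0.003, 0.034, 0.013]], [0, [0.0005, -0.0024, 0.0246], [0.003, 0.034, 0.013]], [0, [-0.0004, -0.0023, 0.0246], [0.003, 0.034, 0.013]], [0, [-0.0012, -0.0022, 0.0246], [0.003, 0.034, 0.013]], [0, [-0.0009, -0.0011, 0.0123], [0.0015, 0.017, 0.0065]], [0, [0, 0, 0], [0, 0, 0]]]'

```text
time_s: 13.0
eef_pos: [0.602, 0.1976, 0.5308]
eef_rot: [0.706, -0.692, 0.149, -0.018]
wrist_force: [-0.6, 0.0, -4.3]
opening: 0.155
```

Request:
move_arm --moves '[[0, [0, 0, 0], [0, 0, 0]], [0, [0, 0, 0], [0, 0, 0]], [0, [0, 0, 0], [0, 0, 0]], [0, [0, 0, 0], [0, 0, 0]], [0, [0, 0, 0], [0, 0, 0]]]'

```text
time_s: 13.42
eef_pos: [0.6019, 0.1941, 0.5319]
eef_rot: [0.706, -0.692, 0.149, -0.02]
wrist_force: [0.4, -0.1, -4.2]
opening: 0.157
```

```bash
python3 -c "
from place import *
togo(-.046,.03,.19,N=8)
c=camera('wrist'); a=cv2.resize(c['pixels'],(440,330)); t=camera('scene'); b=cv2.resize(t['pixels'][60:260,270:470],(330,330))
cv2.imwrite('pics/p1.png',np.hstack([a,b])[:,:,::-1])"
```

```text
13.4167 foot st [-0.0445 -0.0019  0.1977] gap 0.1904 lean 0.184 roll 0.0041 yaw err 0.0045 F st [ 0.4  0.  -4.2] op 0.157 q [0.11 0.29 1.22 0.06 1.8  0.36]
[0.0037, 0.0197, 0.0001] [0.001, 0.001, 0.001]
[0.0037, 0.0197, 0.0001] [0.001, 0.001, 0.001]
[0.0038, 0.0197, 0.0001] [0.001, 0.001, 0.001]
[0.0038, 0.0197, 0.0001] [0.001, 0.001, 0.001]
[0.0038, 0.0197, 0.0001] [0.001, 0.001, 0.001]
[0.0038, 0.0197, 0.0001] [0.001, 0.001, 0.001]
[0.0038, 0.0197, 0.0001] [0.001, 0.001, 0.001]
[0.0038, 0.0197, 0.0001] [0.001, 0.001, 0.001]
q goal [0.11 0.39 1.42 0.07 1.51 0.35] 2.227102186701092e-21
```

View pics/p1.png

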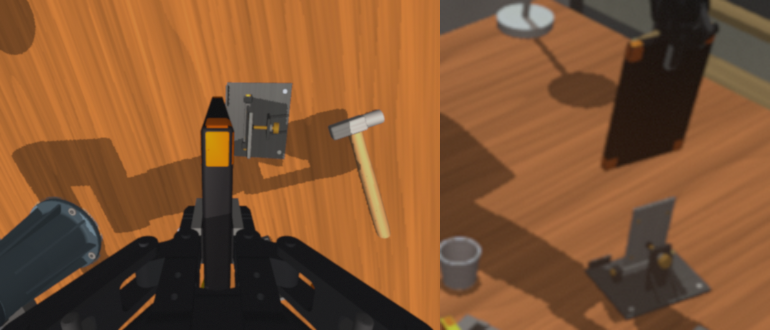

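Request:
move_arm --moves '[[0, [0.0019, 0.0099, 0], [0, 0, 0]], [0, [0.0038, 0.0197, 0.0001], [0.001, 0.001, 0.001]], [0, [0.0038, 0.0197, 0.0001], [0.001, 0.001, 0.001]], [0, [0.0038, 0.0197, 0.0001], [0.001, 0.001, 0.001]], [0, [0.0038, 0.0197, 0.0001], [0.001, 0.001, 0.001]], [0, [0.0038, 0.0197, 0.0001], [0.001, 0.001, 0.001]], [0, [0.0038, 0.0197, 0.0001], [0.001, 0.001, 0.001]], [0, [0.0038, 0.0197, 0.0001], [0.001, 0.001, 0.001]]]'

```text
time_s: 14.18
eef_pos: [0.6022, 0.1952, 0.3796]
eef_rot: [0.708, -0.689, 0.154, -0.02]
wrist_force: [0.6, 0.2, -4.1]
opening: 0.159
```

Request:
move_arm --moves '[[0, [0.0015, 0.0078, 0], [0, 0, 0]], [0, [0, 0, 0], [0, 0, 0]], [0, [0, 0, 0], [0, 0, 0]], [0, [0, 0, 0], [0, 0, 0]], [0, [0, 0, 0], [0, 0, 0]], [0, [0, 0, 0], [0, 0, 0]]]'

```text
time_s: 14.68
eef_pos: [0.6028, 0.1954, 0.375]
eef_rot: [0.708, -0.689, 0.153, -0.021]
wrist_force: [-0.2, -0.3, -4.2]
opening: 0.155
```

```bash
python3 -c "
from place import *
togo(-.046,.004,.195,N=4)
c=camera('scene'); W=(cloud(c).reshape(-1,3)-S)@RS
Q=W[(np.abs(W[:,1])<.09)&(W[:,2]>.045)&(W[:,2]<.2)&(W[:,0]<-.012-0*W[:,1])&(W[:,0]>-.08)]
# back face of the tablet, outside the leg
Q=Q[(np.abs(Q[:,1])>.038)]
k=np.linalg.lstsq(np.c_[Q[:,1],Q[:,2],np.ones(len(Q))],Q[:,0],rcond=None)[0]; r=np.abs(Q@[ -1,0,0]+np.c_[Q[:,1],Q[:,2],np.ones(len(Q))]@k); Q=Q[r<.005]
k=np.linalg.lstsq(np.c_[Q[:,1],Q[:,2],np.ones(len(Q))],Q[:,0],rcond=None)[0]
print(len(Q),'yawslope',k[0],'lean',np.arctan(k[1]),'back x at z=.036',k[1]*.036+k[2],'y ext',np.percentile(Q[:,1],[.5,99.5]))
"
```

```text
14.6833 foot st [-0.0455  0.0022  0.0411] gap 0.0338 lean 0.189 roll -0.0037 yaw err -0.0012 F st [-0.1 -0.3 -4.2] op 0.155 q [0.11 0.39 1.42 0.07 1.52 0.35]
[0.0018, 0.0073, -0.0003] [-0.001, -0.0, 0.001]
[0.0018, 0.0073, -0.0003] [-0.001, -0.0, 0.001]
[0.0018, 0.0073, -0.0002] [-0.001, -0.0, 0.001]
[0.0018, 0.0073, -0.0002] [-0.001, -0.0, 0.001]
q goal [0.11 0.42 1.44 0.07 1.47 0.34] 2.0547246116335596e-21
581 yawslope 0.010473711858918528 lean 0.17804993178702153 back x at z=.036 -0.03829833452275153 y ext [-0.06668809  0.06628135]
```

Request:
move_arm --moves '[[0, [0.0012, 0.005, -0.0002], [-0.001, 0, 0.001]], [0, [0.0018, 0.0073, -0.0003], [-0.001, 0, 0.001]], [0, [0.0018, 0.0073, -0.0003], [-0.001, 0, 0.001]], [0, [0.0015, 0.006, -0.0002], [-0.001, 0, 0.001]], [0, [0.0008, 0.003, 0], [0, 0, 0]], [0, [0, 0, 0], [0, 0, 0]], [0, [0, 0, 0], [0, 0, 0]], [0, [0, 0, 0], [0, 0, 0]]]'

```text
time_s: 15.4
eef_pos: [0.6038, 0.1941, 0.3442]
eef_rot: [0.706, -0.69, 0.155, -0.018]
wrist_force: [0.2, 0.5, -4.6]
opening: 0.159
```

```bash
python3 -c "
from place import *
togo(-.046,-.001,.195,N=6)"
```

```text
15.4 foot st [-0.0462 -0.0005  0.0107] gap 0.0033 lean 0.195 roll 0.001 yaw err -0.0014 F st [ 0.1  0.6 -4.6] op 0.159 q [0.11 0.42 1.44 0.07 1.47 0.34]
[0.0002, 0.0007, 0.0] [0.0, -0.0, -0.0]
[0.0002, 0.0007, 0.0] [0.0, -0.0, -0.0]
[0.0002, 0.0007, 0.0] [0.0, -0.0, -0.0]
[0.0002, 0.0007, 0.0] [0.0, -0.0, -0.0]
[0.0002, 0.0007, 0.0] [0.0, -0.0, -0.0]
[0.0002, 0.0007, 0.0] [0.0, -0.0, -0.0]
q goal [0.11 0.42 1.44 0.07 1.46 0.34] 7.12471652478189e-18
```

Lower gently to contact.

Request:
move_arm --moves '[[0, [0.0002, 0.0008, 0], [0, 0, 0]], [0, [0.0002, 0.0008, 0], [0, 0, 0]], [0, [0.0002, 0.0008, 0], [0, 0, 0]], [0, [0, 0, 0], [0, 0, 0]]]'

```text
time_s: 15.73
eef_pos: [0.6037, 0.194, 0.3415]
eef_rot: [0.706, -0.69, 0.155, -0.018]
wrist_force: [-0.6, 0.3, -4.2]
opening: 0.159
```

Request:
move_arm --moves '[[0, [0.0001, 0.0005, 0], [0, 0, 0]], [0, [0.0001, 0.0005, 0], [0, 0, 0]], [0, [0, 0, 0], [0, 0, 0]]]'

```text
time_s: 15.98
eef_pos: [0.6038, 0.194, 0.3405]
eef_rot: [0.706, -0.69, 0.155, -0.018]
wrist_force: [0.9, -1.1, -2.9]
opening: 0.16
```

```bash
python3 -c "
from place import *
state()"
```

```text
15.9833 foot st [-0.0464 -0.0006  0.0069] gap -0.0004 lean 0.196 roll 0.0011 yaw err -0.0014 F st [ 1.2 -0.8 -2.9] op 0.16 q [0.11 0.42 1.44 0.07 1.46 0.34]
```

Request:
move_arm --moves '[[0, [0.0001, 0.0004, 0], [0, 0, 0]], [0, [0.0017, 0, 0], [0, 0, 0.005]], [0, [0.0017, 0, 0], [0, 0, 0.005]], [0, [0, 0, 0], [0, 0, 0]], [0, [0, 0, 0], [0, 0, 0]]]'

```text
time_s: 16.4
eef_pos: [0.6072, 0.1931, 0.3397]
eef_rot: [0.706, -0.69, 0.159, -0.015]
wrist_force: [-0.3, -0.6, -1.0]
opening: 0.155
```

```bash
python3 -c "
from place import *
state()"
```

```text
16.4 foot st [-0.0461 -0.0005  0.0068] gap -0.0006 lean 0.205 roll 0.001 yaw err -0.0016 F st [-0.2 -0.7 -1. ] op 0.155 q [0.11 0.43 1.43 0.07 1.47 0.34]
```

Request:
move_arm --moves '[[0, [0.0012, 0, 0], [0, 0, 0.0035]], [0, [0.0012, 0, 0], [0, 0, 0.0035]], [0, [0, 0, 0], [0, 0, 0]], [0, [0, 0, 0], [0, 0, 0]]]'

```text
time_s: 16.73
eef_pos: [0.6095, 0.1926, 0.3393]
eef_rot: [0.707, -0.689, 0.161, -0.012]
wrist_force: [0.4, -1.8, 0.2]
opening: 0.157
```

Request:
move_arm --moves '[[0, [0.0012, 0, 0], [0, 0, 0.0035]], [0, [0, 0, 0], [0, 0, 0]], [0, [0, 0, 0], [0, 0, 0]]]'

```text
time_s: 16.98
eef_pos: [0.6106, 0.1923, 0.339]
eef_rot: [0.707, -0.689, 0.162, -0.011]
wrist_force: [-0.7, -1.4, 2.0]
opening: 0.159
```

```bash
python3 -c "
from place import *
state()"
```

```text
16.9833 foot st [-0.046  -0.0005  0.0069] gap -0.0006 lean 0.216 roll 0.001 yaw err -0.0015 F st [-0.4 -1.5  2. ] op 0.159 q [0.1  0.44 1.42 0.07 1.49 0.34]
```

Request:
move_arm --moves '[[0, [0.0012, -0.0003, 0], [0, 0, 0.0035]], [0, [0, 0, 0], [0, 0, 0]], [0, [0, 0, 0], [0, 0, 0]]]'

```text
time_s: 17.23
eef_pos: [0.6117, 0.192, 0.3388]
eef_rot: [0.707, -0.688, 0.164, -0.01]
wrist_force: [0.3, -0.9, 1.0]
opening: 0.157
```

Request:
move_arm --moves '[[0, [0.0012, -0.0003, 0], [0, 0, 0.0035]], [0, [0, 0, 0], [0, 0, 0]], [0, [0, 0, 0], [0, 0, 0]]]'

```text
time_s: 17.48
eef_pos: [0.6129, 0.1917, 0.3385]
eef_rot: [0.707, -0.688, 0.165, -0.009]
wrist_force: [0.7, 0.8, -0.4]
opening: 0.158
```

```bash
python3 -c "
from place import *
state()"
```

```text
17.4833 foot st [-0.0462 -0.0006  0.007 ] gap -0.0006 lean 0.223 roll 0.0012 yaw err -0.0015 F st [ 0.5  1.  -0.4] op 0.158 q [0.1  0.45 1.41 0.07 1.49 0.34]
```

Request:
move_arm --moves '[[0, [0.0012, 0, 0], [0, 0, 0.0035]], [0, [0, 0, 0], [0, 0, 0]], [0, [0, 0, 0], [0, 0, 0]]]'

```text
time_s: 17.73
eef_pos: [0.6139, 0.1915, 0.3384]
eef_rot: [0.707, -0.688, 0.166, -0.007]
wrist_force: [-1.6, -0.3, -0.7]
opening: 0.157
```

Request:
move_arm --moves '[[0, [0.0012, 0, 0], [0, 0, 0.0035]], [0, [0, 0, 0], [0, 0, 0]], [0, [0, 0, 0], [0, 0, 0]]]'

```text
time_s: 17.98
eef_pos: [0.6149, 0.1913, 0.338]
eef_rot: [0.707, -0.687, 0.168, -0.006]
wrist_force: [-2.9, 0.9, 0.4]
opening: 0.156
```

```bash
python3 -c "
from place import *
state()
c=camera('scene'); W=(cloud(c).reshape(-1,3)-S)@RS
def fit(Q):
  for i in range(3):
    A=np.c_[Q[:,1],Q[:,2],np.ones(len(Q))]; k=np.linalg.lstsq(A,Q[:,0],rcond=None)[0]; r=np.abs(Q[:,0]-A@k); Q=Q[r<max(.003,np.median(r)*2)]
  return len(Q),k
m=(np.abs(W[:,0]+.01)<.05)
for nm,s in (('tab',m&(np.abs(W[:,1])>.039)&(np.abs(W[:,1])<.063)&(W[:,2]>.045)&(W[:,2]<.19)),('leg',m&(np.abs(W[:,1])<.033)&(W[:,2]>.095)&(W[:,2]<.14))):
  n,k=fit(W[s]); print(nm,n,'slope y',k[0],'lean',np.arctan(k[1]),'x at z=.14',k[1]*.14+k[2])
cv2.imwrite('pics/p2.png',cv2.resize(c['pixels'][120:270,320:480],(640,600),interpolation=2)[:,:,::-1])"
```

```text
17.9833 foot st [-0.0468 -0.0006  0.007 ] gap -0.0006 lean 0.231 roll 0.0013 yaw err -0.0014 F st [-3.   0.2  0.4] op 0.156 q [0.1  0.46 1.4  0.08 1.5  0.33]
tab 482 slope y 0.004396181212491708 lean 0.22954282545699173 x at z=.14 -0.007488269298272995
leg 260 slope y 0.025709194699417345 lean 0.11371946797957344 x at z=.14 -0.002071410305777413
```

View pics/p2.png

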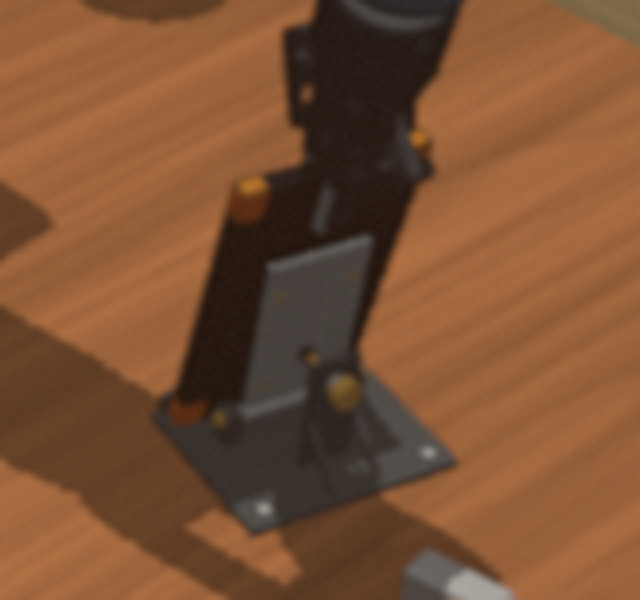

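Tablet and leg are in contact: 3 N rearward reaction, both surfaces agree at z=0.14, base lightly loaded. In the picture the tablet lies against the leg, feet on the base around (185,410). Release.

Request:
move_arm --moves '[[0.2, [0, 0, 0], [0, 0, 0]], [0.3, [0, 0, 0], [0, 0, 0]], [0.4, [0, 0, 0], [0, 0, 0]], [0.5, [0, 0, 0], [0, 0, 0]], [0.6, [0, 0, 0], [0, 0, 0]], [0.6, [0, 0, 0], [0, 0, 0]], [0.6, [0, 0, 0], [0, 0, 0]]]'

```text
time_s: 18.62
eef_pos: [0.6151, 0.1911, 0.3383]
eef_rot: [0.707, -0.688, 0.167, -0.006]
wrist_force: [-0.0, -0.5, -0.3]
opening: 0.596
```

```bash
cat > fin.py <<'E'
from place import *
state()
c=camera('scene'); W=(cloud(c).reshape(-1,3)-S)@RS
def fit(Q):
  for i in range(3):
    A=np.c_[Q[:,1],Q[:,2],np.ones(len(Q))]; k=np.linalg.lstsq(A,Q[:,0],rcond=None)[0]; r=np.abs(Q[:,0]-A@k); Q=Q[r<max(.003,np.median(r)*2)]
  return Q,k
m=(np.abs(W[:,0]+.01)<.05)
for nm,s in (('tab',m&(np.abs(W[:,1])>.039)&(np.abs(W[:,1])<.08)&(W[:,2]>.03)&(W[:,2]<.19)),('leg',m&(np.abs(W[:,1])<.033)&(W[:,2]>.095)&(W[:,2]<.14))):
  Q,k=fit(W[s]); print(nm,len(Q),'slope y',k[0],'lean',np.arctan(k[1]),'x at z=.14',k[1]*.14+k[2],'x at z=.006',k[1]*.006+k[2],'y',np.percentile(Q[:,1],[.5,99.5]))
t=camera('top')
cv2.imwrite('pics/f_%d.png'%(get_obs()["time_s"]*10),np.hstack([cv2.resize(c['pixels'][120:270,320:480],(427,400),interpolation=2),cv2.resize(t['pixels'][140:340,100:286],(372,400),interpolation=2)])[:,:,::-1])
E
python3 fin.py
```

```text
18.6167 foot st [-0.046  -0.0006  0.0072] gap -0.0004 lean 0.23 roll 0.0011 yaw err -0.0015 F st [ 0.1 -0.5 -0.3] op 0.596 q [0.1  0.46 1.4  0.08 1.5  0.33]
tab 535 slope y 0.010652848496005835 lean 0.23014686458618355 x at z=.14 -0.007581973898029608 x at z=.006 -0.038977943932599714 y [-0.06844488  0.06303323]
leg 259 slope y 0.02560808122852078 lean 0.12891176666934842 x at z=.14 -0.00169448828249898 x at z=.006 -0.019064994221347803 y [-0.03287023  0.03218398]
```

Released and stable at lean 0.23. Retreat along the tool axis.

Request:
move_arm --moves '[[0.6, [0, -0.008, 0], [0, 0, 0]], [0.6, [0, -0.015, 0], [0, 0, 0]], [0.6, [0, -0.02, 0], [0, 0, 0]], [0.6, [0, -0.03, 0], [0, 0, 0]], [0.6, [0, -0.03, 0], [0, 0, 0]], [0.6, [0, -0.03, 0], [0, 0, 0]], [0.6, [0, -0.015, 0], [0, 0, 0]], [0.6, [0, 0, 0], [0, 0, 0]]]'

```text
time_s: 19.38
eef_pos: [0.6488, 0.1828, 0.4883]
eef_rot: [0.708, -0.687, 0.164, -0.009]
wrist_force: [0.2, -0.1, 0.5]
opening: 0.598
```

Request:
move_arm --moves '[[0.6, [0, 0, 0], [0, 0, 0]], [0.6, [0, 0, 0], [0, 0, 0]], [0.6, [0, 0, 0], [0, 0, 0]], [0.6, [0, 0, 0], [0, 0, 0]]]'

```text
time_s: 19.72
eef_pos: [0.6476, 0.1832, 0.4805]
eef_rot: [0.706, -0.688, 0.168, -0.005]
wrist_force: [0.4, 0.5, -0.9]
opening: 0.601
```

```bash
python3 fin.py; ls -t pics|head -1
```

```text
19.7167 foot st [-0.0137 -0.0008  0.1497] gap 0.1421 lean 0.233 roll 0.0021 yaw err -0.0016 F st [ 0.3  0.6 -0.9] op 0.601 q [0.08 0.42 1.16 0.07 1.78 0.34]
tab 635 slope y 0.009605405899810888 lean 0.22563469624933588 x at z=.14 -0.007923222993214837 x at z=.006 -0.03868204013124456 y [-0.06930166  0.06342178]
leg 254 slope y 0.023698146648278268 lean 0.10718249768235114 x at z=.14 -0.002391235774029306 x at z=.006 -0.016808943424585807 y [-0.03241394  0.03246631]
f_198.png
```

Run:
```python
from h import *
from bench import *
t=camera("top"); t0=np.load("top0.npz")
for n,(x0,x1,y0,y1) in {"hammer":(195,325,135,190),"tin":(262,304,298,340),"jar":(412,456,302,344)}.items():
    d=np.abs(t["pixels"][y0:y1,x0:x1].astype(int)-t0["pixels"][y0:y1,x0:x1]).max(2); print(n,"changed px",(d>40).sum())
```

```text
hammer changed px 1888
tin changed px 342
jar changed px 0
```

View pics/f_198.png

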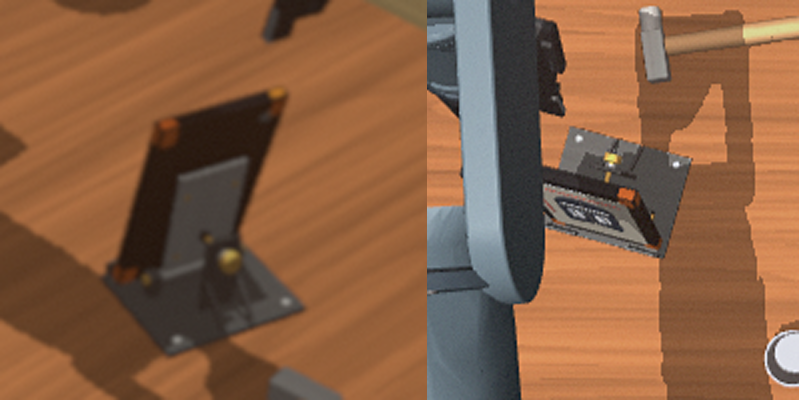

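The final view shows the white helm screen to the front. The tablet leans on the leg behind the lip, with the gripper clear above. The hammer head is at its original place (212,160); the changed pixels there are the arm's shadow. Handing in.

```bash
python3 -c "
from bench import *
print(hand_in()); print(get_obs()['time_s'])"
```

```text
the job is handed in; nothing more can be done
None
the job is handed in; nothing more can be done
```

I opened the leg to its stop, moved the tablet from the dock to the stand and handed the job in at about 20 s. No verdict was reported.

- **Leg:** I pushed it up along its swing to about 1.68 rad. It held about 9 N for over 0.4 s with no further motion. The highest reading was about 13 N, but I only saw force at the end of each move, so short peaks between readings are unseen.
- **Tablet:** I lifted it out of the dock, set it behind the lip with a few newtons on the base, leaned it on the leg (about 3 N) and let go.

**Last checks:**
- The tablet's lean held at about 0.23 rad after release, and it was still square to the stand, within about 0.01 rad.
- Its lower edge was within 3 mm of the middle and about 2 mm behind the seat point, with the screen to the front.
- The gripper was clear, about 14 cm back.

**What I could not settle:**
- **Contact with the stop screw:** I had no direct reading after release. I judged it from the leg's unchanged angle and the tablet's weight on it. The camera's leg angles (1.67–1.70 rad) fall short of the 1.73 rad I first estimated from the screw, and I put that down to about one pixel of error.
- **Hammer and tin:** my picture comparison flagged changes at both. The hammer head is where it started, and the changes there look like the arm's shadow. I did not measure the tin again; nothing was moved near it in the last steps, and I assume shadow there too. The jar showed no change.

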